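# Load the imaging chambers glass-down with the laser stopped

### The job

First, before loading anything, push the red laser-stop mushroom fully down so that it latches. Then put every imaging chamber on the bench into a pocket of the black tray, fully seated, with its glass window down and its purple bezel up, turning over those that lie the wrong way (the blue mat is there for that). When all are in, turn the mushroom head clockwise so that the stop pops up again, and leave the bottle, the slide box and the beaker where they stand.

Things in the scene. Friction and masses are not known exactly. Their poses are not given: they have to be found in the camera images.
- chamber_a: imaging chamber: square block 44 x 44 x 20 mm, about 90 g. One square face, with half the thickness, is a purple bezel (white ring on the face); the other square face and half is bare aluminium with a round dark glass window. Origin at the block's centre; z points out of the purple face, x and y lie along the sides. Starts flat on the bench, either way up; 3 or 4 of the four are present
- chamber_b: imaging chamber: square block 44 x 44 x 20 mm, about 90 g. One square face, with half the thickness, is a purple bezel (white ring on the face); the other square face and half is bare aluminium with a round dark glass window. Origin at the block's centre; z points out of the purple face, x and y lie along the sides. Starts flat on the bench, either way up; 3 or 4 of the four are present
- chamber_c: imaging chamber: square block 44 x 44 x 20 mm, about 90 g. One square face, with half the thickness, is a purple bezel (white ring on the face); the other square face and half is bare aluminium with a round dark glass window. Origin at the block's centre; z points out of the purple face, x and y lie along the sides. Starts flat on the bench, either way up; 3 or 4 of the four are present
- chamber_d: imaging chamber: square block 44 x 44 x 20 mm, about 90 g. One square face, with half the thickness, is a purple bezel (white ring on the face); the other square face and half is bare aluminium with a round dark glass window. Origin at the block's centre; z points out of the purple face, x and y lie along the sides. Starts flat on the bench, either way up; 3 or 4 of the four are present
- tray: fixed black loading tray, 164 x 164 mm plate, 13 mm high, on the bench; origin at the centre of its underside, sides along its x and y. Four square pockets, each 48 mm wide and 5 mm deep (floor 8 mm above the bench), sides parallel to the plate's, centres 39 mm from the plate's centre in x and in y. A seated chamber stands 15 mm proud of the tray
- tray_hole0 (a point): centre of a pocket's mouth, level with the tray's top face (x -39, y -39 mm in the tray's frame); the axes are the tray's
- tray_hole1 (a point): centre of a pocket's mouth, level with the tray's top face (x -39, y 39 mm in the tray's frame); the axes are the tray's
- tray_hole2 (a point): centre of a pocket's mouth, level with the tray's top face (x 39, y -39 mm in the tray's frame); the axes are the tray's
- tray_hole3 (a point): centre of a pocket's mouth, level with the tray's top face (x 39, y 39 mm in the tray's frame); the axes are the tray's
- mat: fixed blue mat, 160 x 160 mm, 2 mm thick, kept clear as a place for turning chambers over; origin at the centre of its underside
- stop_box: fixed yellow box of the laser stop, 80 x 80 mm, 36 mm high, origin at the centre of its underside. The red mushroom head stands above its middle: a cylinder 42 mm across and 18 mm high, its top 68 mm above the bench when up (underside 50 mm) and 60 mm when latched down
- stop_top (a point): centre of the top face of the red mushroom head, on its axis (the head's axis is vertical)
- stop (a joint): travel of the mushroom head in m: 0 up (released), 0.008 latched fully down. An over-centre spring resists with up to 6.5 N over the first half of the travel, then snaps it down and it stays
- stop_head (a joint): turn of the mushroom head in rad, clockwise seen from above, 0 to 0.8; free but for a weak return spring. When latched down, turning it clockwise lifts it from 0.16 rad on (12.5 mm per rad, about 0.1 N m); past half way (0.5 rad) it snaps up, and it is fully up for sure at 0.8 rad. Let it rise while turning; released, it turns back by itself
- oil_bottle: amber oil bottle, 36 mm across, 85 mm high; bystander, origin at the centre of its underside
- slide_box: green slide box 60 x 100 x 35 mm; bystander, origin at the centre of its underside
- beaker: glass beaker, 60 mm across, 70 mm high; bystander, origin at the centre of its underside
Mind the look-alikes: they are no part of the job. Of the things like the stop_box, leave any that is grey; of the rest the larger one is meant.

How it is judged:
By the outcome, as a careful person would: the job done as asked, in the order asked, and still so for the second after the job is handed in, with the robot touching nothing.
Of chamber_a, chamber_b, chamber_c, chamber_d only 3 to 4 are there at a start; the rules pass over those that are not, and their reading is None.
At some moment in a run one of chamber_a, chamber_b, chamber_c, chamber_d may be knocked a few centimetres aside while the robot is not near it.
Once in a run the grip may slacken for a moment while it holds something.
It also fails if it takes over 210 s, if anything falls off the work surface, if the arm or the gripper's body presses on something with over 40 N, if the wrist force passes 120 N, or if a joint passes its speed limit or range.

### The arm

A 6-joint arm with a two-finger parallel gripper is mounted at the origin on the work surface. World frame = base frame: x ahead of the robot, y to its left, z up, the work surface at z = 0. Lengths are in mm, angles in rad, forces in N, time in s.
With the tool pointing down it reaches from about 275 to 1000 mm from the base axis. Payload 8.4 kg.
Tool frame: the origin (TCP) lies between the finger pads; the fingertips stand 22 mm ahead of it and the grasp point (between the pads) lies 3 mm ahead of it; z points along the fingers, y is the line along which they close (so a half turn about z gives the same grasp; the last joint's range is limited). The gripper opens to 85 mm and grips with 20 to 120 N. Pads are 22 mm wide; open, the fingers measure 114 mm over their backs; the gripper's body (76 mm by 85 mm) begins 54 mm behind the grasp point. The pads swing forward as they close: fully open they stand 13 mm farther back than shut.
Start: joints at [1.176, 0.353, 1.633, -0, 1.155, -0.002], TCP at [239.234, 577.404, 253.281] pointing down, gripper open.
Joint ranges: [-2.63, 2.63], [-0.92, 2.1], [0.06, 2.66], [-1.3, 4.44], [0, 2.69], [-3.02, 3.02]. Speed limits (rad/s): [2.22, 2.22, 2.79, 3.14, 3.14, 3.14].

### API

Orientations are given as [roll, pitch, yaw] about the fixed x, y, z axes, in that order (R = Rz(yaw) Ry(pitch) Rx(roll)).
In Python, from rig import r, grab_frame gives the robot as it stands.
- The arm moves only by the shell command python3 -m inch 'ROWS' [FORCE]. ROWS is JSON, a list of rows, each a list of 7 numbers: the turn, a rotation vector about the tool's x, y, z as a fraction of full scale, then the shift along the tool's x, y, z as a fraction of full scale, then the closure, from 0 (fully open) to 1 (shut). In form: [[rx, ry, rz, dx, dy, dz, fingers], ...]. A call has 1 to 8 rows; each row shifts and turns the commanded pose from where the row before left it, along the tool's axes as they then stand; what a row does not reach is not made up. Full scale, the value 1, is 2.5 cm for a shift and pi rad for a turn. A row lasts 1/12 s, in which the tool goes at most 41.7 mm and 7.16 degrees, less where a joint would pass 70% of its speed; a pose out of reach is approached as far as the arm can. A call with a number of a shift or a turn outside -1 to 1 is refused whole. A call with a gripper value outside its range is refused whole. The fingers move at their own pace and stop on an object; FORCE is the grip in N (left out, the last holds). Time passes only in rows, so rows that do not move let the fingers close. It gives the time, the measured TCP pose, the force, the opening and the grip force at its end, in the units of the state.
- r.sense(): the state, without advancing time (a new reading comes with each control period).
- grab_frame(name): name is "scene" or "top" or "wrist"; returns a dict with "pixels" (400x640x3 uint8, red, green, blue), "z_map" (400x640 float32, mm along the optical axis (not along the pixel's ray), 0 where there is no reading), "vertical_fov" (degrees; the focal length in pixels is half the picture's height over the tangent of half this angle, whatever the lens; pixels are square), "cx", "cy" (the principal point, pixels), "cam_to_world" (4x4, takes a point from camera to world coordinates). Camera axes: x right, y down, z forward; pixel columns grow to the right and rows downward; lengths in mm; the calibration is good to about 2 mm. A picture is of the moment at which its call begins.
- r.sign_off(): hands the job in; it is judged then, once.
The state is a dict: "clock": time; "qpos": joint angles; "qvel": joint speeds; "joint_efforts": joint torques, N m; "eef_pos": TCP position; "tcp_rot": TCP orientation; "contact_force": force on the tool from outside, world axes, zero at the start; "wrist_torque": the same for the moment, N m; "opening": opening from 0.0 (shut) to 1.0 (fully open); "grasp_force": force on a finger pad.
Only numpy, scipy, OpenCV 4.12 (cv2) and the standard library are available. Lean on these libraries where they do the work, as an engineer would, in place of code of your own. Each camera call takes 0.05 s, during which the arm holds its last target. There are 200 camera calls.

## Working session

There is one attempt and no reset: what is moved stays moved. The work goes in short steps, Python scripts to look and compute and a shell command to move; the robot and the scene stay as the last step left them, time stands still between calls to the robot, and variables do not carry over. Pictures are saved under pics/ and viewed, at most 14 in all, crops included, and the job is handed in when it is done.

```bash
ls; mkdir -p pics; python3 - <<'E'
from rig import r, grab_frame
import cv2
for n in("top","scene"):
    f=grab_frame(n); cv2.imwrite(f"pics/{n}0.png",f["pixels"][:,:,::-1])
    print(n,f["vertical_fov"],f["cx"],f["cy"],f["cam_to_world"])
print(r.sense())
E
```

```text
pics
top 54.55067402966358 314.02402015039047 203.22740463962475 [[ 9.49219125e-03 -9.81215027e-01  1.92683598e-01  3.96755504e+02]
 [-9.99941713e-01 -8.32275589e-03  6.87772512e-03 -7.51553004e+01]
 [-5.14486868e-03 -1.92737652e-01 -9.81236836e-01  1.02398898e+03]
 [ 0.00000000e+00  0.00000000e+00  0.00000000e+00  1.00000000e+00]]
scene 49.799126598597155 322.25429595133096 194.5965217865152 [[-5.28736070e-02  6.09359110e-01 -7.91129482e-01  1.41777385e+03]
 [ 9.98600298e-01  3.33362821e-02 -4.10625989e-02 -5.39872928e+01]
 [ 1.35144688e-03 -7.92193264e-01 -6.10268798e-01  7.67222423e+02]
 [ 0.00000000e+00  0.00000000e+00  0.00000000e+00  1.00000000e+00]]
{'clock': 0.1, 'qpos': array([ 1.17559306e+00,  3.53613437e-01,  1.63408378e+00, -9.39232134e-06,
        1.15521067e+00, -2.40078983e-03]), 'qvel': array([ 0.00051068, -0.00172844, -0.00367936, -0.00145285, -0.00138463,
        0.00039406]), 'joint_efforts': array([-1.65839741e-03, -6.06353259e+01, -3.42819107e+01, -1.43332468e-04,
        4.00130753e-03,  1.00904322e-05]), 'eef_pos': array([239.07865396, 577.01231665, 252.60488827]), 'tcp_rot': array([-3.14027740e+00,  5.43022373e-06,  2.74879398e+00]), 'contact_force': array([-0.75398978,  0.43870859,  0.50174322]), 'wrist_torque': array([ 0.00186962,  0.0058537 , -0.04350526]), 'grasp_force': 0.0, 'opening': 1.0017151337080803}
```

View pics/top0.png

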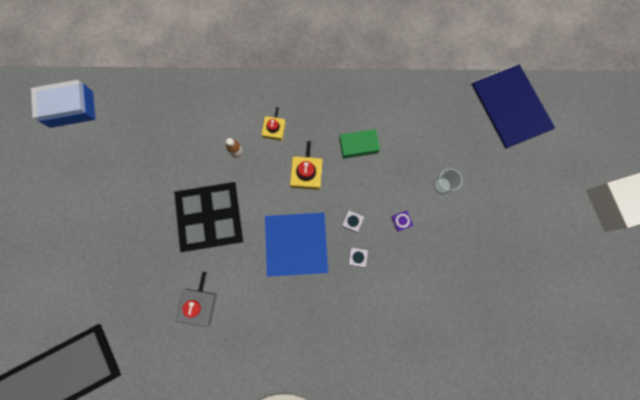

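View pics/scene0.png

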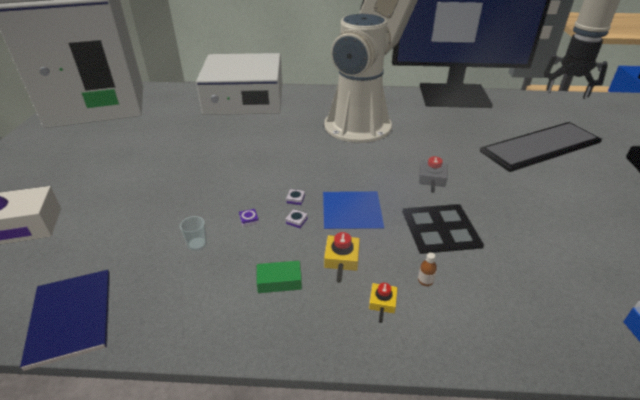

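Top view: silver-side-up chambers at (353,221) and (358,258), a purple-up one at (402,221), so three are present. The target stop is the larger yellow box at (307,172), the tray is at (209,216) and the mat at (296,244). The small yellow box at (273,127) and the grey one are decoys.

```bash
cat > h.py <<'E'
import numpy as np, cv2
from rig import r, grab_frame
def cast(f,uv,z):
    uv=np.atleast_2d(np.asarray(uv,float)); T=f["cam_to_world"]
    F=f["pixels"].shape[0]/2/np.tan(np.radians(f["vertical_fov"]/2))
    d=np.c_[(uv[:,0]-f["cx"])/F,(uv[:,1]-f["cy"])/F,np.ones(len(uv))]@T[:3,:3].T
    return T[:3,3]+d*((z-T[2,3])/d[:,2])[:,None]
def proj(f,p):
    T=f["cam_to_world"]; F=f["pixels"].shape[0]/2/np.tan(np.radians(f["vertical_fov"]/2))
    c=T[:3,:3].T@(np.asarray(p,float)-T[:3,3]); return np.array([f["cx"]+F*c[0]/c[2],f["cy"]+F*c[1]/c[2]])
def rect(f,mask,z,amin=50,amax=1e9):
    """blobs of mask -> (world centre, side angle deg mod 90, size) on plane z"""
    out=[]
    for c in cv2.findContours(mask.astype(np.uint8),cv2.RETR_EXTERNAL,cv2.CHAIN_APPROX_NONE)[0]:
        if not amin<cv2.contourArea(c)<amax: continue
        w=cast(f,c[:,0],z)[:,:2].astype(np.float32)
        (x,y),(a,b),t=cv2.minAreaRect(w); out.append([round(v,1) for v in (x,y,t%90,a,b)]+[tuple(c[:,0].mean(0).round())])
    return out
def hsv(f): return cv2.split(cv2.cvtColor(f["pixels"],cv2.COLOR_RGB2HSV).astype(int))
E
python3 - <<'E'
from h import *
f=grab_frame("top"); H,S,V=hsv(f)
print("silver",rect(f,(V>150)&(S<60),20,20,1000))
print("purple",rect(f,(abs(H-132)<14)&(S>90)&(V>60),20,20,1000))
print("yellow",rect(f,(abs(H-25)<8)&(S>150)&(V>120),36))
print("red",rect(f,((H<8)|(H>172))&(S>150)&(V>90),68))
print("mat",rect(f,(abs(H-112)<8)&(S>120)&(V>90),2,1000))
print("black",rect(f,(V<50),13,800))
for u,v in((353,221),(358,258),(402,221),(209,216),(307,170)): print(f["pixels"][v,u],f["z_map"][v,u])
print(r.sense()["eef_pos"])
E
```

```text
silver [[119.9, 1.9, 0.6, 11.2, 100.9, (np.float64(283.0), np.float64(397.0))], [454.7, -182.5, 81.9, 44.8, 44.7, (np.float64(358.0), np.float64(257.0))], [551.3, -299.6, 0.5, 31.7, 34.4, (np.float64(402.0), np.float64(220.0))], [548.7, -170.1, 66.4, 44.4, 43.9, (np.float64(353.0), np.float64(221.0))], [649.0, -411.9, 87.0, 23.9, 27.1, (np.float64(444.0), np.float64(184.0))], [764.9, 163.9, 0.4, 17.2, 19.6, (np.float64(230.0), np.float64(141.0))], [1012.1, -537.5, 0.4, 49.9, 76.4, (np.float64(480.0), np.float64(62.0))], [1014.8, 523.7, 0.4, 50.3, 72.0, (np.float64(109.0), np.float64(58.0))], [1084.3, -646.1, 48.1, 38.0, 66.1, (np.float64(518.0), np.float64(38.0))], [1080.7, 414.1, 7.5, 43.0, 72.8, (np.float64(148.0), np.float64(35.0))], [1117.3, -363.8, 71.1, 37.4, 28.2, (np.float64(419.0), np.float64(26.0))], [1119.8, 693.7, 70.9, 37.9, 28.3, (np.float64(55.0), np.float64(24.0))], [1142.8, -795.4, 5.2, 59.7, 79.0, (np.float64(565.0), np.float64(19.0))], [1129.7, -514.6, 23.7, 60.0, 111.3, (np.float64(471.0), np.float64(24.0))], [1124.1, 540.0, 48.8, 62.9, 125.0, (np.float64(106.0), 
[... 392 characters left out ...]
9.0))]]
yellow [[675.8, -45.8, 86.0, 75.9, 80.6, (np.float64(306.0), np.float64(172.0))], [800.0, 43.8, 81.3, 53.7, 57.4, (np.float64(273.0), np.float64(128.0))]]
red [[326.9, 223.0, 3.8, 37.3, 38.3, (np.float64(191.0), np.float64(308.0))], [673.5, -47.1, 0.5, 37.1, 41.0, (np.float64(306.0), np.float64(169.0))]]
mat [[488.9, -20.5, 3.9, 158.6, 158.4, (np.float64(296.0), np.float64(244.0))]]
black [[160.2, 551.8, 28.6, 136.9, 265.7, (np.float64(72.0), np.float64(361.0))], [558.2, 212.2, 9.9, 161.7, 162.3, (np.float64(208.0), np.float64(217.0))]]
[32 52 58] 1008.1388
[33 53 60] 989.9637
[ 87  46 146] 1013.0808
[17 19 20] 1021.2773
[193  86  81] 989.6648
[239.11375251 577.09184917 252.74543153]
```

```bash
cat > d.py <<'E'
"""d.py x y z [rz_deg]: shift units (25 mm) in the tool axes as they will stand after a turn rz about tool z"""
import sys; from h import *; from scipy.spatial.transform import Rotation as R
s=r.sense(); a=[float(v) for v in sys.argv[1:]]
M=R.from_euler("xyz",s["tcp_rot"])*R.from_euler("z",a[3] if len(a)>3 else 0,degrees=True)
print("units",(M.inv().apply(np.array(a[:3])-s["eef_pos"])/25).round(2),"at",s["eef_pos"].round(1),np.degrees(s["tcp_rot"]).round(1),"q",s["qpos"].round(2),"F",s["contact_force"].round(1),"t",s["clock"],"open",round(s["opening"],3),"grip",s["grasp_force"])
E
A='[[0,0,0,-0.986,-0.63,0,1],[0,0,0,-0.986,-0.63,0,1],[0,0,0,-0.986,-0.63,0,1],[0,0,0,-0.986,-0.63,0,1],[0,0,0,-0.986,-0.63,0,1],[0,0,0,-0.986,-0.63,0,1],[0,0,0,-0.986,-0.63,0,1],[0,0,0,-0.986,-0.63,0,1]]'
python3 -m inch '[[0,0,0,-0.986,-0.63,0,1],[0,0,0,-0.986,-0.63,0,1],[0,0,0,-0.986,-0.63,0,1],[0,0,0,-0.986,-0.63,0,1],[0,0,0,-0.986,-0.63,0,1],[0,0,0,-0.986,-0.63,0,1],[0,0,0,-0.986,-0.63,0,1],[0,0,0,-0.986,-0.63,0,1]]'
python3 d.py 674.5 -46.5 150
```

```text
clock: 0.82
eef_pos: [373.7, 384.2, 253.2]
tcp_rot: [-3.141, -0.0, 2.749]
contact_force: [-0.3, 0.7, 0.5]
opening: 0.006
grasp_force: 0.0
units [-17.71 -11.31   4.13] at [373.7 384.2 253.2] [-180.    -0.   157.5] q [ 0.8   0.22  1.82 -0.    1.1  -0.38] F [-0.3  0.7  0.5] t 0.8167 open 0.006 grip 0.0
```

```bash
python3 -m inch '[[0,0,0,-0.986,-0.63,0,1],[0,0,0,-0.986,-0.63,0,1],[0,0,0,-0.986,-0.63,0,1],[0,0,0,-0.986,-0.63,0,1],[0,0,0,-0.986,-0.63,0,1],[0,0,0,-0.986,-0.63,0,1],[0,0,0,-0.986,-0.63,0,1],[0,0,0,-0.986,-0.63,0,1]]' >/dev/null
python3 -m inch '[[0,0,0,-0.986,-0.63,0,1],[0,0,0,-0.986,-0.63,0,1],[0,0,0,-0.986,-0.63,0,1],[0,0,0,-0.986,-0.63,0,1],[0,0,0,-0.986,-0.63,0,1],[0,0,0,-0.986,-0.63,0,1],[0,0,0,-0.986,-0.63,0.5,1],[0,0,0,-0.4,-0.25,0.8,1]]' >/dev/null
python3 -m inch '[[0,0,0,0,0,0,1],[0,0,0,0,0,0,1]]' >/dev/null
python3 d.py 674.5 -46.5 95
python3 - <<'E'
from h import *
f=grab_frame("wrist"); cv2.imwrite("pics/w1.png",f["pixels"][:,:,::-1])
H,S,V=hsv(f)
print("red",rect(f,((H<8)|(H>172))&(S>150)&(V>70),68,500))
print("yellow",rect(f,(abs(H-25)<8)&(S>150)&(V>100),36,500))
E
```

```text
units [-2.6  -1.61  4.97] at [630.3  15.7 219.4] [-179.9   -0.2  157.4] q [ 0.02  0.4   1.65  0.    1.1  -1.15] F [-0.  -0.   0.4] t 2.3167 open -0.001 grip 0.0
red [[668.1, -45.6, 39.0, 31.6, 44.7, (np.float64(256.0), np.float64(259.0))]]
yellow [[672.0, -43.3, 86.3, 83.1, 84.6, (np.float64(254.0), np.float64(238.0))]]
```

View pics/w1.png

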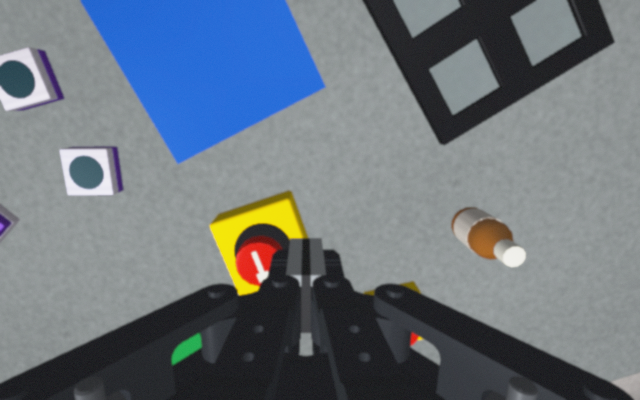

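Wrist view: the red head is at about (262,262) beside the closed fingers, and the yellow box agrees with the top-camera estimate. I'll press it now.

```bash
python3 -m inch '[[0,0,0,-0.87,-0.53,0,1],[0,0,0,-0.87,-0.53,0,1],[0,0,0,-0.86,-0.53,0.9,1],[0,0,0,0,0,1,1],[0,0,0,0,0,1,1],[0,0,0,0,0,1,1],[0,0,0,0,0,0.9,1],[0,0,0,0,0,0,1]]' >/dev/null
python3 d.py 674.5 -46.5 82
python3 -m inch '[[0,0,0,0,0,0.1,1],[0,0,0,0,0,0.1,1],[0,0,0,0,0,0.1,1],[0,0,0,0,0,0.1,1],[0,0,0,0,0,0.1,1],[0,0,0,0,0,0,1]]'
```

```text
units [-0.08 -0.07  0.62] at [673.3 -44.   97.4] [-179.9   -0.3  157.6] q [-0.07  0.6   1.63  0.    0.93 -1.25] F [-1.9  0.8 -0.5] t 3.0333 open 0.001 grip 0.0
clock: 3.53
eef_pos: [676.5, -45.5, 88.9]
tcp_rot: [3.141, 0.001, 2.749]
contact_force: [-0.4, -0.7, 0.3]
opening: -0.002
grasp_force: 0.0
```

```bash
for i in 1; do python3 -m inch '[[0,0,0,0,0,0.08,1],[0,0,0,0,0,0.08,1],[0,0,0,0,0,0,1]]'; python3 -m inch '[[0,0,0,0,0,0.08,1],[0,0,0,0,0,0.08,1],[0,0,0,0,0,0,1]]'; done; python3 d.py 674.5 -46.5 81
```

```text
clock: 3.78
eef_pos: [675.8, -45.5, 84.0]
tcp_rot: [-3.141, -0.0, 2.749]
contact_force: [-1.0, -0.0, 0.8]
opening: 0.002
grasp_force: 0.0
clock: 4.03
eef_pos: [676.2, -45.5, 81.9]
tcp_rot: [-3.142, 0.0, 2.749]
contact_force: [-4.9, -0.0, 16.3]
opening: -0.001
grasp_force: 8.0
units [ 0.05 -0.06  0.04] at [676.2 -45.5  81.9] [-180.     0.   157.5] q [-0.07  0.62  1.63 -0.    0.89 -1.25] F [-4.9 -0.  16.3] t 4.0333 open -0.001 grip 7.959543368633604
```

```bash
python3 -m inch '[[0,0,0,0,0,-1,1],[0,0,0,0,0,-1,1],[0,0,0,0,0,-1,1],[0,0,-0.039,0,0,-1,0.3],[0,0,-0.039,0,0,-1,0],[0,0,0,0,0,-1,0],[0,0,0,0,0,-0.5,0],[0,0,0,0,0,0,0]]' 
python3 - <<'E'
from h import *
f=grab_frame("top"); H,S,V=hsv(f)
print("silver",rect(f,(V>150)&(S<60),20,300,1000)[:6])
print("purple",rect(f,(abs(H-132)<14)&(S>90)&(V>60),20,200,1000))
f=grab_frame("wrist"); cv2.imwrite("pics/w2.png",f["pixels"][:,:,::-1]); H,S,V=hsv(f)
m=((H<8)|(H>172))&(S>150)&(V>70); n,l,st,c=cv2.connectedComponentsWithStats(m.astype(np.uint8))
i=1+st[1:,4].argmax(); ys,xs=np.where((l==i)&(f["z_map"]>0)); T=f["cam_to_world"]
z=f["z_map"][ys,xs]; W=[cast(f,(x,y),0)[0] for x,y in zip(xs[:1],ys[:1])]
F=200/np.tan(np.radians(f["vertical_fov"]/2)); P=np.c_[(xs-f["cx"])*z/F,(ys-f["cy"])*z/F,z]@T[:3,:3].T+T[:3,3]
print("head top z",np.percentile(P[:,2],[50,90,98]),"n",len(z),c[i])
E
python3 d.py 454.7 -182.5 130
```

```text
clock: 4.7
eef_pos: [677.6, -45.6, 245.9]
tcp_rot: [3.141, 0.005, 2.993]
contact_force: [-0.3, -0.6, 0.4]
opening: 0.712
grasp_force: 0.0
silver []
purple []
head top z [61.30653941 62.3781456  62.92575064] n 1491 [304.33510993 176.11192538]
units [ 7.93 -6.73  4.49] at [675.8 -45.5 242. ] [-180.    -0.   171.5] q [-0.07  0.44  1.52 -0.    1.18 -1.49] F [ 0.1  0.1 -0.3] t 4.8 open 0.875 grip 0.0
```

```bash
cat > look.py <<'E'
"""look.py cam [z_silver]: chambers seen"""
import sys; from h import *
f=grab_frame(sys.argv[1]); z=float(sys.argv[2]) if len(sys.argv)>2 else 20; H,S,V=hsv(f); a=100 if sys.argv[1]=="top" else 800
print("silver",[q for q in rect(f,(V>150)&(S<60),z,a,60000) if 35<q[3]<60 and 35<q[4]<60])
print("purple",[q for q in rect(f,(abs(H-132)<14)&(S>90)&(V>50),z,a,60000) if 35<q[3]<60 and 35<q[4]<60])
if len(sys.argv)>3: cv2.imwrite("pics/"+sys.argv[3],f["pixels"][:,:,::-1])
E
python3 look.py top; python3 -m inch '[[0,0,0,0.95,-0.81,0,0],[0,0,0,0.95,-0.81,0,0],[0,0,0,0.95,-0.81,0,0],[0,0,0,0.95,-0.81,0,0],[0,0,0,0.95,-0.81,0,0],[0,0,0,0.95,-0.81,0,0],[0,0,0,0,0,0.7,0],[0,0,0,0,0,0,0]]'
python3 look.py wrist 20; python3 d.py 454.7 -182.5 50
```

```text
silver [[454.3, -182.6, 82.4, 40.6, 41.2, (np.float64(358.0), np.float64(257.0))]]
purple []
clock: 5.52
eef_pos: [513.9, -144.9, 221.8]
tcp_rot: [3.141, -0.006, 2.992]
contact_force: [-0.7, 1.0, -0.5]
opening: 0.999
grasp_force: 0.0
silver [[547.6, -169.7, 67.2, 45.8, 45.7, (np.float64(284.0), np.float64(215.0))], [453.1, -182.2, 81.4, 44.9, 44.9, (np.float64(253.0), np.float64(118.0))]]
purple [[548.6, -297.1, 21.7, 43.8, 47.2, (np.float64(156.0), np.float64(235.0))]]
units [ 2.14 -1.87  6.93] at [ 515.3 -144.6  222.9] [180.   -0.3 171.4] q [-0.28  0.25  1.85  0.    1.04 -1.7 ] F [ 0.3 -0.1  0.6] t 5.5667 open 1.002 grip 0.0
```

```bash
python3 -m inch '[[0,0,0,0.73,-0.63,1,0],[0,0,0,0.73,-0.62,1,0],[0,0,0,0.72,-0.62,1,0],[0,0,0,0,0,1,0],[0,0,0,0,0,1,0],[0,0,0,0,0,1,0],[0,0,0,0,0,0.8,0],[0,0,0,0,0,0.5,0]]' >/dev/null
python3 -m inch '[[0,0,0,0,0,0.3,0],[0,0,0,0,0,0.2,0],[0,0,0,0,0,0.1,0],[0,0,0,0,0,0,0]]'
python3 d.py 453.8 -182.3 21
```

```text
clock: 6.57
eef_pos: [456.8, -182.8, 27.7]
tcp_rot: [3.142, -0.0, 2.994]
contact_force: [0.0, 0.5, 1.1]
opening: 1.0
grasp_force: 0.0
units [0.12 0.   0.27] at [ 456.8 -182.8   27.7] [180.   -0.  171.6] q [-0.38  0.5   2.07  0.    0.58 -1.81] F [0.  0.5 1.1] t 6.5667 open 1.0 grip 0.0
```

Close, lift, and check the grip.

```bash
python3 -m inch '[[0,0,0,0.12,0,0.2,0],[0,0,0,0,0,0.07,0.3],[0,0,0,0,0,0,0.7],[0,0,0,0,0,0,0.7],[0,0,0,0,0,0,0.7],[0,0,0,0,0,0,0.7]]' 50
python3 -m inch '[[0,0,0,0,0,-0.5,0.7],[0,0,0,0,0,-1,0.7],[0,0,0,0,0,-1,0.7],[0,0,0,0,0,-1,0.7],[0,0,0,0,0,-0.5,0.7],[0,0,0,0,0,0,0.7]]'
python3 d.py 470 32 130
```

```text
clock: 7.07
eef_pos: [453.6, -182.5, 21.6]
tcp_rot: [-3.142, 0.0, 2.994]
contact_force: [-0.9, 1.5, 5.3]
opening: 0.507
grasp_force: 51.4
clock: 7.57
eef_pos: [455.2, -183.2, 123.9]
tcp_rot: [-3.14, 0.005, 2.994]
contact_force: [0.3, -0.3, -0.8]
opening: 0.506
grasp_force: 51.1
units [ 0.68  8.6  -0.26] at [ 455.2 -183.2  123.9] [-179.9    0.3  171.5] q [-0.39  0.32  2.03 -0.    0.79 -1.81] F [ 0.3 -0.3 -0.8] t 7.5667 open 0.506 grip 51.09466373920441
```

```bash
python3 -m inch '[[0,0,0,0.08,0.9,-0.1,0.7],[0,0,0,0.08,0.95,-0.1,0.7],[0,0,0,0.08,0.95,-0.1,0.7],[0,0,0,0.08,0.97,-0.1,0.7],[0,0,0,0.08,0.97,-0.1,0.7],[0,0,0,0.08,0.97,-0.1,0.7],[0,0,0,0.08,0.97,-0.1,0.7],[0,0,0,0.08,0.97,-0.1,0.7]]'>/dev/null
python3 -m inch '[[0,0,0,0.04,0.9,0,0.7],[0,0,-0.031,0,0,0,0.7],[0,0,-0.031,0,0,0,0.7],[0,0,-0.03,0,0,0,0.7],[0,0,0,0,0,0,0.7]]'
python3 d.py 470 32 130
python3 -m inch '[[0,0.039,0,0,0,0,0.7],[0,0.039,0,0,0,0,0.7],[0,0.039,0,0,0,0,0.7],[0,0.039,0,0,0,0,0.7],[0,0.039,0,0,0,0,0.7],[0,0,0,0,0,0,0.7]]'
python3 d.py 470 32 130
```

```text
clock: 8.65
eef_pos: [467.5, 31.7, 140.0]
tcp_rot: [3.142, -0.001, -2.996]
contact_force: [1.2, 0.2, -1.2]
opening: 0.502
grasp_force: 57.8
units [-0.1 -0.   0.4] at [467.5  31.7 140. ] [ 1.800e+02 -1.000e-01 -1.716e+02] q [ 0.06  0.27  2.06 -0.    0.82 -1.65] F [ 1.2  0.2 -1.2] t 8.65 open 0.502 grip 57.84188210964203
clock: 9.15
eef_pos: [468.8, 31.5, 137.6]
tcp_rot: [-3.14, -0.622, -3.004]
contact_force: [-1.5, 0.0, -1.4]
opening: 0.503
grasp_force: 57.9
units [-0.22  0.01  0.22] at [468.8  31.5 137.6] [-179.9  -35.6 -172.1] q [ 0.09  0.6   1.68 -0.03  1.48 -1.61] F [-1.5  0.  -1.4] t 9.15 open 0.503 grip 57.865650057792664
```

```bash
python3 -m inch '[[0,0.039,0,0,0,0,0.7],[0,0.039,0,0,0,0,0.7],[0,0.039,0,0,0,0,0.7],[0,0.039,0,0,0,0,0.7],[0,0.039,0,0,0,0,0.7],[0,0.015,0,0,0,0,0.7],[0,0,0,0,0,0,0.7]]'
python3 d.py 480 32 60; python3 - <<'E'
from h import *
f=grab_frame("scene"); cv2.imwrite("pics/s1.png",cv2.resize(f["pixels"][120:320,230:500,::-1],None,fx=2.5,fy=2.5))
E
```

```text
clock: 9.73
eef_pos: [466.8, 31.2, 138.2]
tcp_rot: [-3.136, -1.276, -3.007]
contact_force: [-0.3, -0.0, -0.8]
opening: 0.504
grasp_force: 57.9
units [-3.15 -0.04  0.4 ] at [466.8  31.2 138.2] [-179.7  -73.1 -172.3] q [ 0.09  0.96  1.4  -0.05  2.06 -1.61] F [-0.3 -0.  -0.8] t 9.7333 open 0.504 grip 57.92613387107849
```

View pics/s1.png

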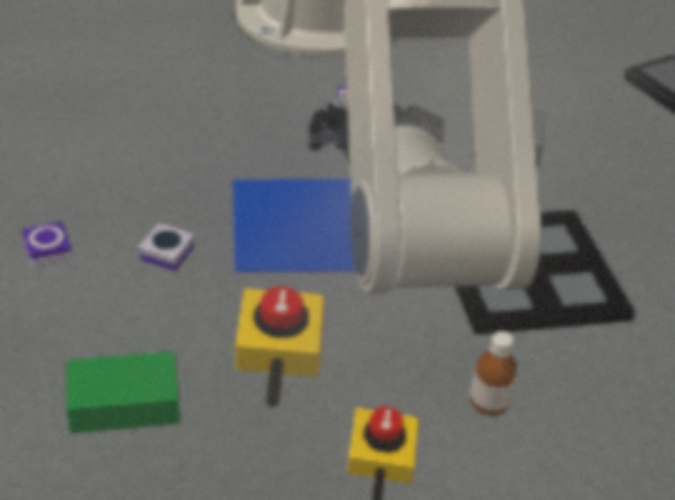

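Crop: the chamber is held at (340,95) with the arm tilted. The wide wrist at (440,240) passes between the stop box and the bottle, so I'll check its clearance with the depth map.

```bash
python3 - <<'E'
from h import *
f=grab_frame("scene"); T=f["cam_to_world"];F=200/np.tan(np.radians(f["vertical_fov"]/2))
v,u=np.mgrid[0:400,0:640]; z=f["z_map"]; P=np.stack([(u-f["cx"])*z/F,(v-f["cy"])*z/F,z],-1)@T[:3,:3].T+T[:3,3]
m=(z>0)&(P[...,2]>110)&(P[...,0]>440)&(P[...,0]<900)&(abs(P[...,1]-60)<120)
Q=P[m]; 
for lo in range(110,330,25):
    q=Q[(Q[:,2]>=lo)&(Q[:,2]<lo+25)]
    if len(q): print(lo,len(q),q.min(0).round(),q.max(0).round())
H,S,V=hsv(f); b=(abs(P[...,0]-760)<60)&(abs(P[...,1]-160)<60)&(P[...,2]>12)&(P[...,2]<95); q=P[b]; print("bottle",q.min(0),q.max(0))
E
```

```text
135 124 [444. -21. 139.] [562. 110. 160.]
160 275 [455. -22. 160.] [592. 110. 185.]
185 76 [562.   9. 185.] [813. 138. 210.]
210 656 [573.   6. 210.] [825. 141. 235.]
235 1370 [635.   6. 235.] [825. 142. 260.]
260 1879 [655.   3. 260.] [818. 142. 285.]
285 791 [628.   2. 285.] [795. 138. 310.]
310 848 [619.  -1. 310.] [769. 137. 335.]
bottle [726.66331615 131.24007388  12.01557631] [758.89212348 167.15069486  88.18344917]
```

```bash
python3 d.py 455 5 45;python3 d.py 455 5 31
```

```text
units [-3.45 -0.97  1.75] at [467.6  31.3 140.3] [-179.8  -72.7 -172.2] q [ 0.09  0.95  1.4  -0.05  2.06 -1.61] F [-0.5  0.  -1.5] t 9.8333 open 0.504 grip 57.925631403923035
units [-3.98 -0.97  1.92] at [467.6  31.3 140.3] [-179.8  -72.7 -172.2] q [ 0.09  0.95  1.4  -0.05  2.06 -1.61] F [-0.5  0.  -1.5] t 9.8333 open 0.504 grip 57.925631403923035
```

```bash
python3 -m inch '[[0,0,0,0,-0.97,0,0.7],[0,0,0,-0.6,0,0.3,0.7],[0,0,0,-0.7,0,0.35,0.7],[0,0,0,-0.7,0,0.35,0.7],[0,0,0,-0.7,0,0.35,0.7],[0,0,0,-0.6,0,0.3,0.7],[0,0,0,-0.15,0,0.1,0.7],[0,0,0,0,0,0,0.7]]'; python3 d.py 455 5 31
```

```text
clock: 10.5
eef_pos: [454.6, 5.1, 45.4]
tcp_rot: [-3.141, -1.272, -3.001]
contact_force: [0.1, 0.6, 0.2]
opening: 0.5
grasp_force: 58.0
units [-0.55 -0.01  0.15] at [454.6   5.1  45.4] [-180.   -72.9 -172. ] q [ 0.06  1.08  1.4  -0.08  1.94 -1.62] F [0.1 0.6 0.2] t 10.5 open 0.5 grip 57.96955347061157
```

```bash
python3 -m inch '[[0,0,0,-0.25,0,0.07,0.7],[0,0,0,-0.2,0,0.06,0.7],[0,0,0,-0.1,0,0.03,0.7],[0,0,0,0,0,0,0.7],[0,0,0,0,0,0,0.7]]'; python3 -m inch '[[0,0,0,-0.06,0,0.02,0.7],[0,0,0,-0.04,0,0.01,0.7],[0,0,0,0,0,0,0.7]]'
```

```text
clock: 10.92
eef_pos: [455.6, 5.2, 31.5]
tcp_rot: [-3.141, -1.272, -3.0]
contact_force: [-0.1, -0.6, -1.1]
opening: 0.506
grasp_force: 58.0
clock: 11.17
eef_pos: [455.6, 5.2, 29.0]
tcp_rot: [-3.141, -1.273, -3.001]
contact_force: [0.8, -0.4, 0.8]
opening: 0.502
grasp_force: 58.2
```

```bash
python3 -m inch '[[0,0,0,-0.04,0,0.01,0.7],[0,0,0,0,0,0,0.7],[0,0,0,0,0,0,0.7]]' | grep -E "eef|contact";  python3 -m inch '[[0,0,0,-0.04,0,0.01,0.7],[0,0,0,0,0,0,0.7],[0,0,0,0,0,0,0.7]]'| grep -E "eef|contact"
```

```text
eef_pos: [455.6, 5.2, 28.9]
contact_force: [1.8, 0.2, 5.3]
eef_pos: [455.6, 5.2, 28.7]
contact_force: [2.5, 0.2, 11.0]
```

```bash
python3 -m inch '[[0,0,0,0,0,0,0.4],[0,0,0,0,0,0,0],[0,0,0,0,0,0,0],[0,0,0,0,0,0,0],[0,0,0,0,0,0,0]]' | grep -E "eef|contact|open"
python3 -m inch '[[0,0,0,0.3,0,-0.3,0],[0,0,0,0.8,0,-0.3,0],[0,0,0,1,0,-0.3,0],[0,0,0,1,0,-0.3,0],[0,0,0,1,0,-0.3,0],[0,0,0,1,0,0,0],[0,0,0,0,0,0,0]]' | grep -E "eef|contact|open"
python3 - <<'E'
from h import *
f=grab_frame("wrist"); cv2.imwrite("pics/w3.png",f["pixels"][:,:,::-1])
f=grab_frame("scene");  u,v=proj(f,(455,5,20)).astype(int); print(u,v); cv2.imwrite("pics/s2.png",cv2.resize(f["pixels"][v-60:v+60,u-80:u+80,::-1],None,fx=4,fy=4))
E
```

```text
eef_pos: [455.5, 5.2, 26.6]
contact_force: [0.8, -0.5, 0.1]
opening: 0.995
eef_pos: [454.9, 5.0, 164.2]
contact_force: [0.0, -0.7, 0.2]
opening: 0.997
360 197
```

View pics/w3.png

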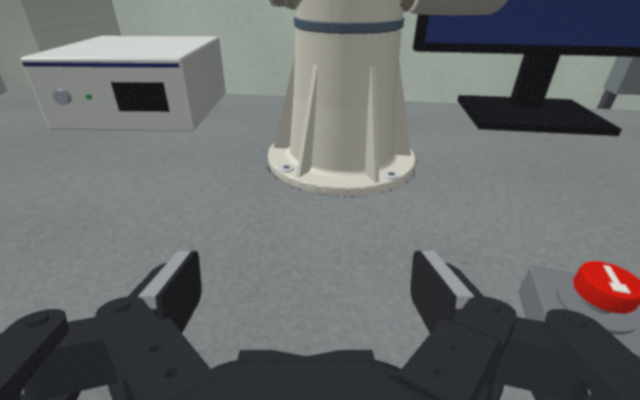

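The wrist camera looks ahead and doesn't show the block. I'll turn back upright and look down.

```bash
python3 -m inch '[[0,-0.039,0,0,0,0,1],[0,-0.039,0,0,0,0,1],[0,-0.039,0,0,0,0,1],[0,-0.039,0,0,0,0,1],[0,-0.039,0,0,0,0,1],[0,-0.039,0,0,0,0,1],[0,-0.039,0,0,0,0,1],[0,-0.039,0,0,0,0,1]]'>/dev/null
python3 -m inch '[[0,-0.039,0,0,0,0,1],[0,-0.039,0,0,0,0,1],[0,-0.015,0,0,0,0,1],[0,0,0,0,0,0,1]]' | grep -E "eef|rot"
python3 - <<'E'
from h import *
f=grab_frame("wrist"); cv2.imwrite("pics/w4.png",f["pixels"][:,:,::-1])
E
```

```text
eef_pos: [451.7, 4.8, 159.4]
tcp_rot: [3.141, 0.0, -3.001]
```

View pics/w4.png

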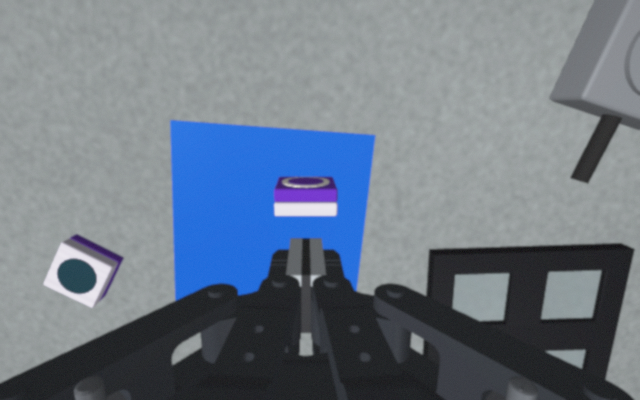

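Block stands on edge at (305,200) with the purple face towards the base, as planned. I'll push it over away from the base.

```bash
python3 - <<'E'
from h import *
f=grab_frame("wrist"); H,S,V=hsv(f); m=np.zeros((400,640),np.uint8); m[170:225,250:360]=1
print(rect(f,(V>150)&(S<70)&(m>0),46,200)); print(cast(f,[(275,202),(337,202),(275,215),(337,215),(306,202)],46).round(1))
E
python3 d.py 420 5 56
```

```text
[[456.6, 6.8, 8.1, 9.5, 42.9, (np.float64(305.0), np.float64(207.0))]]
[[455.6 -14.8  46. ]
 [449.6  28.   46. ]
 [465.1 -13.7  46. ]
 [459.   29.6  46. ]
 [452.6   6.6  46. ]]
units [1.34 0.2  4.15] at [453.9   4.9 159.6] [ 1.800e+02 -1.000e-01 -1.719e+02] q [ 0.01  0.21  2.07 -0.    0.86 -1.7 ] F [ 1.3 -0.6  0.3] t 13.8667 open -0.001 grip 0.0
```

```bash
python3 -m inch '[[0,0,0,0.65,0.05,0,1],[0,0,0,0.6,0.05,0,1],[0,0,0,0,0,1,1],[0,0,0,0,0,1,1],[0,0,0,0,0,1,1],[0,0,0,0,0,0.8,1],[0,0,0,0,0,0.35,1],[0,0,0,0,0,0,1]]' | grep -E "eef|contact"
python3 -m inch '[[0,0,0,-0.25,0,0,1],[0,0,0,-0.25,0,0,1],[0,0,0,-0.2,0,0,1],[0,0,0,-0.2,0,0,1],[0,0,0,-0.2,0,0,1],[0,0,0,-0.2,0,0,1],[0,0,0,-0.2,0,0,1],[0,0,0,0,0,0,1]]' | grep -E "eef|contact"
python3 -m inch '[[0,0,0,0.5,0,-1,1],[0,0,0,0.5,0,-1,1],[0,0,0,0,0,-1,1],[0,0,0,0,0,-1,0.3],[0,0,0,0,0,-0.5,0],[0,0,0,0,0,0,0]]' | grep -E "eef|contact"
python3 look.py wrist 22 w5.png; python3 d.py 470 0 23
```

```text
eef_pos: [422.1, 3.1, 53.8]
contact_force: [-0.8, 1.2, 0.1]
eef_pos: [461.2, 8.4, 56.2]
contact_force: [0.3, -0.9, -0.8]
eef_pos: [436.5, 4.8, 171.1]
contact_force: [1.1, -1.0, -0.4]
silver [[506.1, 235.7, 10.0, 40.8, 40.6, (np.float64(555.0), np.float64(302.0))]]
purple [[483.8, 10.5, 8.1, 44.7, 44.0, (np.float64(303.0), np.float64(244.0))]]
units [-1.31 -0.38  5.87] at [435.8   4.8 169.6] [-180.     0.2 -171.9] q [ 0.01  0.17  2.1  -0.    0.87 -1.7 ] F [ 1.1 -0.3 -1.4] t 15.75 open 0.507 grip 0.0
```

View pics/w5.png

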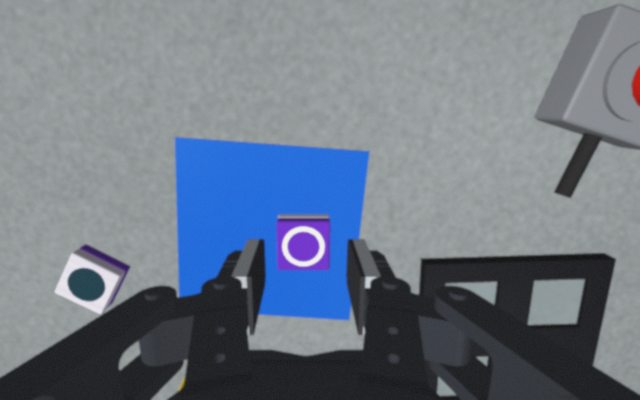

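The flip worked: purple-up chamber on the mat at (303,244). Picking it up.

```bash
python3 -m inch '[[0,0,0,-0.65,-0.02,0.5,0],[0,0,0,-0.65,-0.02,1,0],[0,0,0,-0.63,0,1,0],[0,0,0,0,0,1,0],[0,0,0,0,0,1,0],[0,0,0,0,0,0.7,0],[0,0,0,0,0,0.3,0],[0,0,0,0,0,0,0]]' >/dev/null
python3 d.py 483.8 10.5 25
python3 -m inch '[[0,0,0,0,0,0.1,0],[0,0,0,0,0,0.1,0.3],[0,0,0,0,0,0,0.7],[0,0,0,0,0,0,0.7],[0,0,0,0,0,0,0.7],[0,0,0,0,0,0,0.7]]' | grep -E "eef|contact|gra|open"
python3 -m inch '[[0,0,0,0,0,-0.5,0.7],[0,0,0,0,0,-1,0.7],[0,0,0,0,0,-1,0.7],[0,0,0,0,0,-1,0.7],[0,0,0,0,0,-1,0.7],[0,0,0,0,0,-1,0.7],[0,0,0,0,0,0,0.7]]' | grep -E "eef|contact|gra|open"
python3 - <<'E'
from h import *
f=grab_frame("wrist"); cv2.imwrite("pics/w6.png",f["pixels"][:,:,::-1])
E
python3 d.py 506 170 160
```

```text
units [-0.12 -0.02  0.14] at [480.8  10.6  28.5] [ 180.    -0.3 -171.9] q [ 0.02  0.48  2.09 -0.    0.58 -1.69] F [-0.8 -0.4 -1.1] t 16.4167 open 0.997 grip 0.0
eef_pos: [483.5, 10.6, 26.9]
contact_force: [-0.2, -0.5, 5.6]
opening: 0.502
grasp_force: 51.1
eef_pos: [485.5, 10.6, 168.2]
contact_force: [1.9, 0.6, -0.4]
opening: 0.499
grasp_force: 51.5
units [-1.74  6.19  0.25] at [484.6  10.6 166.2] [-180.     0.3 -171.9] q [ 0.02  0.24  2.01 -0.    0.88 -1.69] F [ 0.9 -0.3 -1.4] t 17.55 open 0.502 grip 51.46756589412689
```

```bash
python3 -m inch '[[0,0,-0.01,-0.25,0.88,0,0.7],[0,0,0,-0.25,0.88,0,0.7],[0,0,0,-0.25,0.88,0,0.7],[0,0,0,-0.25,0.88,0,0.7],[0,0,0,-0.25,0.88,0,0.7],[0,0,0,-0.25,0.88,0,0.7],[0,0,0,-0.25,0.88,0,0.7],[0,0,0,0,0,0,0.7]]' | grep -E "gra"
python3 - <<'E'
from h import *
f=grab_frame("wrist"); cv2.imwrite("pics/w7.png",f["pixels"][:,:,::-1]); H,S,V=hsv(f)
print(rect(f,(V<60),13,3000))
print(rect(f,(V<60)*0+(V>90)&(S<60),13,1500,12000))
E
```

```text
grasp_force: 51.5
[[588.6, 203.4, 10.0, 224.1, 606.1, (np.float64(306.0), np.float64(307.0))]]
[[577.8, 188.0, 10.0, 75.5, 76.3, (np.float64(306.0), np.float64(278.0))], [512.0, 209.2, 68.5, 129.8, 91.1, (np.float64(348.0), np.float64(221.0))]]
```

View pics/w7.png

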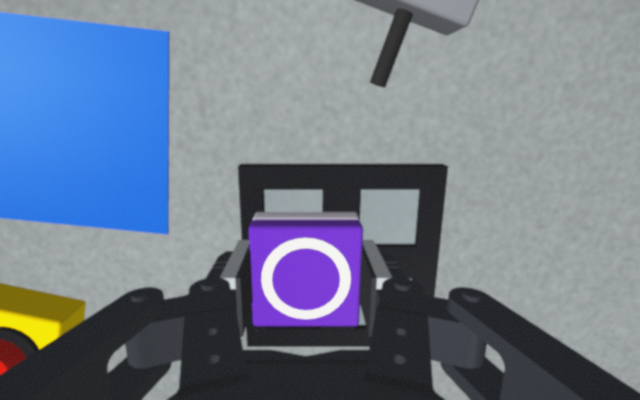

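Block is held square at (306,270), aligned with the tray. The tray's near edge runs (239,165) to (446,165). I'll measure both in this image.

```bash
cat > tray.py <<'E'
import sys; from h import *
f=grab_frame("wrist"); H,S,V=hsv(f); s=r.sense(); p=s["eef_pos"]; print("tcp",p.round(1),np.degrees(s["tcp_rot"]).round(1))
g=cv2.GaussianBlur(f["pixels"].mean(2),(3,3),0)
def edge(seg,ax):   # subpixel bright->dark crossings at half level along rows/cols
    out=[]
    for k,a,b in seg:
        l=g[a:b,k] if ax==0 else g[k,a:b]; h=(l.max()+l.min())/2
        j=np.argmax(l<h); t=a+j-1+(l[j-1]-h)/(l[j-1]-l[j]); out.append((k,t) if ax==0 else (t,k))
    return np.array(out)
m=(V<60).astype(np.uint8); n,l,st,_=cv2.connectedComponentsWithStats(m)
i=1+st[1:,4].argmax(); ys,xs=np.where(l==i); top=ys.min(); row=xs[ys==top+6]; L,R=row.min(),row.max(); print("top row",top,"cols",L,R)
E1=cast(f,edge([(k,top-12,top+12) for k in range(L+15,R-15,4)],0),13)[:,:2]
E2=cast(f,edge([(k,L-15,L+12) for k in range(top+10,top+55,3)],1),13)[:,:2]
vx,vy,x0,y0=cv2.fitLine(E1.astype(np.float32),cv2.DIST_HUBER,0,.01,.01).ravel(); t=np.array([vx,vy]); t*=np.sign(t[1])
print("edge angle",np.degrees(np.arctan2(-t[0],t[1])).round(2))
n_=np.array([t[1],-t[0]])   # tray x
xe=(E1@n_).mean(); ye=np.median(E2@t); c=n_*(xe+82)+t*(ye+82); print("tray centre",c.round(1))
for a,b in((-39,-39),(-39,39),(39,-39),(39,39)): print("pocket",a,b,(c+a*n_+b*t).round(1))
zt=p[2]-float(sys.argv[1])+10; q=rect(f,(abs(H-132)<14)&(S>90)&(V>50),zt,3000); print("held",q, "z",zt)
E
python3 tray.py 14.9
```

```text
tcp [499.5 170.  162.3] [-1.8e+02 -1.0e-01 -1.7e+02]
top row 166 cols 242 447
edge angle 10.03
tray centre [555.2 213.3]
pocket -39 -39 [523.6 168.1]
pocket -39 39 [510.  244.9]
pocket 39 -39 [600.4 181.7]
pocket 39 39 [586.8 258.5]
held [[500.0, 172.5, 10.0, 46.9, 45.0, (np.float64(305.0), np.float64(273.0))]] z 157.4420681394298
```

```bash
python3 d.py 524.9 166.6 48
```

```text
units [-0.98 -0.31  4.57] at [499.5 170.  162.3] [-1.8e+02 -1.0e-01 -1.7e+02] q [ 0.33  0.31  1.92 -0.    0.91 -1.42] F [ 0.3  0.2 -1.2] t 18.3167 open 0.503 grip 51.46551311016083
```

```bash
python3 -m inch '[[0,0,0,-0.5,-0.16,0.5,0.7],[0,0,0,-0.48,-0.15,1,0.7],[0,0,0,0,0,1,0.7],[0,0,0,0,0,1,0.7],[0,0,0,0,0,0.7,0.7],[0,0,0,0,0,0.37,0.7],[0,0,0,0,0,0,0.7],[0,0,0,0,0,0,0.7]]' | grep -E "gra"
python3 tray.py 14.9; python3 - <<'E'
from h import *
f=grab_frame("wrist"); cv2.imwrite("pics/w8.png",f["pixels"][:,:,::-1])
E
```

```text
grasp_force: 51.4
tcp [526.1 166.   49.8] [-180.     0.  -170.1]
top row 154 cols 215 575
edge angle 9.99
tray centre [555.3 213.2]
pocket -39 -39 [523.7 168. ]
pocket -39 39 [510.1 244.8]
pocket 39 -39 [600.5 181.5]
pocket 39 39 [586.9 258.3]
held [[525.3, 167.1, 9.9, 46.6, 44.9, (np.float64(305.0), np.float64(273.0))]] z 44.8716606605184
```

View pics/w8.png

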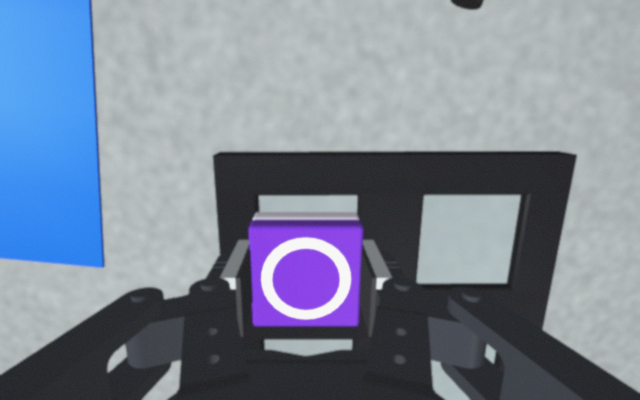

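Image: near pocket partly visible under the held block at (306,200). The tray measurement repeats. Correcting by about 2 mm and lowering.

```bash
python3 -m inch '[[0,0,0,0.076,0.054,0,0.7],[0,0,0,0,0,0.15,0.7],[0,0,0,0,0,0.15,0.7],[0,0,0,0,0,0.1,0.7],[0,0,0,0,0,0.08,0.7],[0,0,0,0,0,0.07,0.7],[0,0,0,0,0,0,0.7]]' | grep -E "gra|eef|cont"
python3 -m inch '[[0,0,0,0,0,0.05,0.7],[0,0,0,0,0,0,0.7],[0,0,0,0,0,0,0.7]]' | grep -E "gra|eef|cont"
```

```text
eef_pos: [523.4, 167.2, 34.9]
contact_force: [0.2, 0.3, -1.4]
grasp_force: 51.4
eef_pos: [523.6, 167.3, 34.1]
contact_force: [0.6, 0.4, -0.9]
grasp_force: 51.4
```

```bash
python3 -m inch '[[0,0,0,0,0,0.05,0.7],[0,0,0,0,0,0,0.7],[0,0,0,0,0,0,0.7]]' | grep -E "eef|cont"
python3 -m inch '[[0,0,0,0,0,0,0.4],[0,0,0,0,0,0,0.3],[0,0,0,0,0,0,0.3],[0,0,0,0,0,-0.5,0.3],[0,0,0,0,0,-1,0.3],[0,0,0,0,0,-1,0.3],[0,0,0,0,0,-1,0.3],[0,0,0,0,0,-1,0.3]]' | grep -E "eef|cont"
python3 -m inch '[[0,0,0,0.5,0,-1,0.3],[0,0,0,1,0,-1,0.3],[0,0,0,1,0,0,0.3],[0,0,0,0,0,0,0.3]]' | grep -E "eef"
python3 look.py wrist 28 w9.png; python3 look.py top; python3 d.py 548.3 -169.8 150 33.5
```

```text
eef_pos: [523.8, 167.4, 33.3]
contact_force: [-0.7, 0.4, 4.9]
eef_pos: [523.5, 167.3, 147.3]
contact_force: [0.1, 0.7, -0.7]
eef_pos: [458.6, 155.8, 197.1]
silver [[630.6, 354.2, 9.9, 39.8, 45.8, (np.float64(464.0), np.float64(386.0))], [687.4, 30.0, 9.9, 39.8, 46.0, (np.float64(147.0), np.float64(386.0))], [590.2, 180.2, 9.9, 40.2, 42.5, (np.float64(305.0), np.float64(322.0))], [525.7, 169.0, 9.9, 35.2, 35.2, (np.float64(306.0), np.float64(258.0))], [504.9, 239.8, 10.2, 41.5, 42.6, (np.float64(384.0), np.float64(244.0))]]
purple [[524.9, 168.8, 9.9, 46.9, 46.7, (np.float64(306.0), np.float64(257.0))]]
silver [[548.7, -170.1, 67.8, 44.0, 43.5, (np.float64(353.0), np.float64(221.0))]]
purple []
units [ -8.4  -10.58   1.86] at [461.7 156.6 196.4] [ 1.800e+02  1.000e-01 -1.701e+02] q [ 0.32  0.21  1.98 -0.    0.95 -1.42] F [ 0.6  0.2 -0.6] t 21.2667 open 0.7 grip 0.0
```

View pics/w9.png

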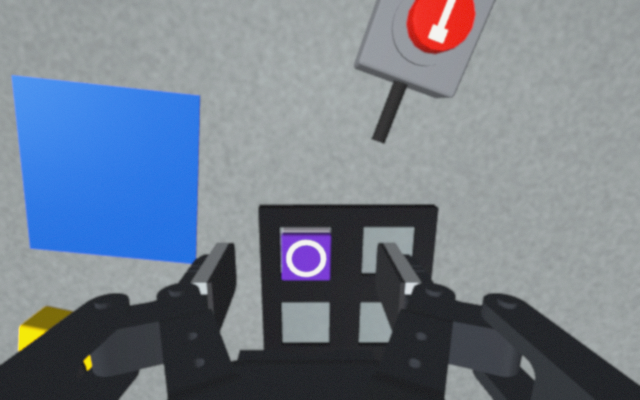

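Purple-up chamber is seated in the near pocket at (306,258). Next is chamber 2.

```bash
python3 -m inch '[[0,0,0.0366,0,0,0,0.3],[0,0,0.0366,0,0,0,0.3],[0,0,0.0366,0,0,0,0],[0,0,0.0366,0,0,0,0],[0,0,0.0366,0,0,0,0],[0,0,0,-0.4,-0.5,0,0],[0,0,0,-0.8,-1,0,0],[0,0,0,-0.8,-1,0,0]]' >/dev/null
python3 -m inch '[[0,0,0,-0.8,-1,0,0],[0,0,0,-0.8,-1,0,0],[0,0,0,-0.8,-1,0,0],[0,0,0,-0.8,-1,0,0],[0,0,0,-0.8,-1,0,0],[0,0,0,-0.8,-1,0,0],[0,0,0,-0.3,-0.6,0,0],[0,0,0,0,0,0,0]]' | grep eef
python3 look.py wrist; python3 d.py 548.2 -169.9 23
```

```text
eef_pos: [537.7, -125.7, 195.1]
silver [[546.9, -170.0, 68.2, 45.3, 44.8, (np.float64(263.0), np.float64(211.0))]]
purple []
units [-1.14 -1.51  6.88] at [ 537.  -123.9  194.9] [-180.    -0.   156.8] q [-0.23  0.3   1.85 -0.    0.99 -1.4 ] F [ 0.8 -0.1 -0.6] t 22.65 open 1.0 grip 0.0
```

```bash
python3 -m inch '[[0,0,-0.003,-0.4,-0.5,0.5,0],[0,0,0,-0.4,-0.5,1,0],[0,0,0,-0.31,-0.52,1,0],[0,0,0,0,0,1,0],[0,0,0,0,0,1,0],[0,0,0,0,0,1,0],[0,0,0,0,0,0.7,0],[0,0,0,0,0,0.3,0]]' >/dev/null
python3 -m inch '[[0,0,0,0,0,0.15,0],[0,0,0,0,0,0.1,0],[0,0,0,0,0,0,0],[0,0,0,0,0,0,0]]' >/dev/null; python3 d.py 547.8 -170 23
```

```text
units [-0.02 -0.08  0.19] at [ 548.1 -168.    27.6] [1.800e+02 1.000e-01 1.575e+02] q [-0.3   0.58  1.89  0.    0.67 -1.48] F [-0.2 -0.2 -0.3] t 23.65 open 1.0 grip 0.0
```

```bash
python3 -m inch '[[0,0,0,0,-0.06,0.15,0],[0,0,0,0,0,0,0.4],[0,0,0,0,0,0,0.7],[0,0,0,0,0,0,0.7],[0,0,0,0,0,0,0.7],[0,0,0,0,0,0,0.7]]' 50 | grep -E "eef|gra|cont|open"
python3 -m inch '[[0,0,0,0,0,-0.5,0.7],[0,0,0,0,0,-1,0.7],[0,0,0,0,0,-1,0.7],[0,0,0,0,0,-1,0.7],[0,0,-0.037,0,0,-1,0.7],[0,0,-0.037,0,0,0,0.7],[0,0,-0.037,0,0,0,0.7],[0,0,-0.037,0,0,0,0.7]]' | grep -E "eef|gra|cont|open"
python3 d.py 467 5 140
```

```text
eef_pos: [547.0, -169.5, 23.4]
contact_force: [-1.3, 0.5, 5.3]
opening: 0.502
grasp_force: 51.5
eef_pos: [546.9, -169.5, 136.9]
contact_force: [-0.0, 0.3, -1.5]
opening: 0.505
grasp_force: 51.1
units [ 2.64  7.21 -0.13] at [ 546.9 -169.5  136.9] [-1.800e+02  1.000e-01 -1.755e+02] q [-0.3   0.41  1.85 -0.    0.89 -1.95] F [-0.   0.3 -1.5] t 24.8167 open 0.505 grip 51.073447465896606
```

```bash
python3 -m inch '[[0,0,0,0.33,0.9,0,0.7],[0,0,0,0.33,0.9,0,0.7],[0,0,0,0.33,0.9,0,0.7],[0,0,0,0.33,0.9,0,0.7],[0,0,0,0.33,0.9,0,0.7],[0,0,0,0.33,0.9,0,0.7],[0,0,0,0.33,0.9,-0.1,0.7],[0,0,0,0.33,0.9,-0.1,0.7]]' >/dev/null
python3 -m inch '[[0,0.039,0,0,0,0,0.7],[0,0.039,0,0,0,0,0.7],[0,0.039,0,0,0,0,0.7],[0,0.039,0,0,0,0,0.7],[0,0.039,0,0,0,0,0.7],[0,0.039,0,0,0,0,0.7],[0,0.039,0,0,0,0,0.7],[0,0.039,0,0,0,0,0.7]]' >/dev/null
python3 -m inch '[[0,0.039,0,0,0,0,0.7],[0,0.039,0,0,0,0,0.7],[0,0.015,0,0,0,0,0.7],[0,0,0,0,0,0,0.7],[0,0,0,0,0,0,0.7]]' | grep gra
python3 d.py 455 5 45
```

```text
grasp_force: 51.2
units [-3.47  0.02  1.61] at [468.    5.4 139.9] [ 180.   -72.9 -175.9] q [ 0.03  0.95  1.4  -0.04  2.06 -1.6 ] F [-0.2 -0.5 -0.6] t 26.5667 open 0.498 grip 51.214624643325806
```

```bash
python3 -m inch '[[0,0,0,0,0.6,0,0.7],[0,0,0,-0.6,0,0.28,0.7],[0,0,0,-0.7,0,0.33,0.7],[0,0,0,-0.7,0,0.33,0.7],[0,0,0,-0.7,0,0.33,0.7],[0,0,0,-0.6,0,0.28,0.7],[0,0,0,-0.37,0,0.12,0.7],[0,0,0,0,0,0,0.7]]' | grep -E "eef|cont"; python3 -m inch '[[0,0,0,-0.15,0,0.04,0.7],[0,0,0,-0.1,0,0.03,0.7],[0,0,0,0,0,0,0.7],[0,0,0,0,0,0,0.7]]'| grep -E "eef|cont";  python3 d.py 455 20 29
```

```text
eef_pos: [453.1, 19.5, 38.9]
contact_force: [-0.2, -0.3, -1.0]
eef_pos: [454.4, 19.4, 34.3]
contact_force: [-0.3, -0.4, 0.0]
units [-0.21  0.02  0.04] at [454.4  19.4  34.3] [-180.   -72.9 -175.9] q [ 0.05  1.09  1.39 -0.02  1.93 -1.58] F [-0.3 -0.4  0. ] t 27.5667 open 0.501 grip 51.24400734901428
```

```bash
python3 -m inch '[[0,0,0,-0.1,0,0.03,0.7],[0,0,0,-0.07,0,0.02,0.7],[0,0,0,0,0,0,0.7],[0,0,0,0,0,0,0.7]]'| grep -E "eef|cont"; python3 -m inch '[[0,0,0,-0.04,0,0.01,0.7],[0,0,0,0,0,0,0.7],[0,0,0,0,0,0,0.7]]'| grep -E "eef|cont"; python3 -m inch '[[0,0,0,-0.03,0,0.01,0.7],[0,0,0,0,0,0,0.7],[0,0,0,0,0,0,0.7]]'| grep -E "eef|cont"
```

```text
eef_pos: [454.3, 19.4, 30.3]
contact_force: [2.4, 1.0, 5.9]
eef_pos: [454.4, 19.4, 30.2]
contact_force: [2.5, 0.7, 10.2]
eef_pos: [454.4, 19.4, 30.1]
contact_force: [3.2, 0.7, 14.4]
```

Contact made. Release, rise, go upright and look.

```bash
python3 -m inch '[[0,0,0,0,0,0,0.4],[0,0,0,0,0,0,0],[0,0,0,0,0,0,0],[0,0,0,0,0,0,0],[0,0,0,0,0,0,0]]' | grep -E "eef|contact|open"
python3 -m inch '[[0,0,0,0.3,0,-0.3,0],[0,0,0,0.8,0,-0.3,0],[0,0,0,1,0,-0.3,0],[0,0,0,1,0,-0.3,0],[0,0,0,1,0,-0.3,0],[0,0,0,1,0,0,0],[0,0,0,0,0,0,0]]' >/dev/null
python3 -m inch '[[0,-0.039,0,0,0,0,1],[0,-0.039,0,0,0,0,1],[0,-0.039,0,0,0,0,1],[0,-0.039,0,0,0,0,1],[0,-0.039,0,0,0,0,1],[0,-0.039,0,0,0,0,1],[0,-0.039,0,0,0,0,1],[0,-0.039,0,0,0,0,1]]'>/dev/null
python3 -m inch '[[0,-0.039,0,0,0,0,1],[0,-0.039,0,0,0,0,1],[0,-0.015,0,0,0,0,1],[0,0,0,0,0,0,1],[0,0,0,0,0,0,1]]' | grep -E "eef|rot"
python3 - <<'E'
from h import *
f=grab_frame("wrist"); cv2.imwrite("pics/w10.png",f["pixels"][:,:,::-1]); H,S,V=hsv(f)
u,v=proj(f,(455,20,46)).astype(int); print(u,v); m=np.zeros((400,640),bool); m[v-60:v+60,u-70:u+70]=1
print("silver",rect(f,(V>150)&(S<70)&m,46,150)); print("purple",rect(f,(abs(H-132)<14)&(S>90)&(V>50)&m,46,150))
E
python3 d.py 423 18 56
```

```text
eef_pos: [454.1, 19.4, 27.4]
contact_force: [0.0, -0.0, 0.0]
opening: 0.995
eef_pos: [452.4, 19.3, 161.2]
tcp_rot: [-3.142, -0.001, -3.069]
304 204
silver [[453.5, 20.8, 4.1, 8.8, 43.1, (np.float64(305.0), np.float64(203.0))], [453.1, 60.4, 6.0, 87.8, 17.7, (np.float64(362.0), np.float64(204.0))]]
purple [[440.3, 19.8, 4.1, 16.4, 43.9, (np.float64(305.0), np.float64(187.0))]]
units [1.2  0.03 4.2 ] at [453.2  19.3 161.1] [-180.    -0.  -175.9] q [ 0.04  0.21  2.07 -0.    0.86 -1.6 ] F [ 0.6  0.5 -0.2] t 30.5333 open 0.005 grip 0.0
```

Same signature as the first flip: silver strip with the purple beside it on the base side, so the block is standing. Pushing over.

```bash
python3 -m inch '[[0,0,0,0.7,0.05,0,1],[0,0,0,0.65,0.05,0,1],[0,0,0,0,0,1,1],[0,0,0,0,0,1,1],[0,0,0,0,0,1,1],[0,0,0,0,0,0.8,1],[0,0,0,0,0,0.4,1],[0,0,0,0,0,0,1]]' | grep -E "eef|contact"
python3 -m inch '[[0,0,0,-0.25,0,0,1],[0,0,0,-0.25,0,0,1],[0,0,0,-0.2,0,0,1],[0,0,0,-0.2,0,0,1],[0,0,0,-0.2,0,0,1],[0,0,0,-0.2,0,0,1],[0,0,0,-0.2,0,0,1],[0,0,0,0,0,0,1]]' | grep -E "eef|contact"
python3 -m inch '[[0,0,0,0.5,0,-1,1],[0,0,0,0.5,0,-1,1],[0,0,0,0,0,-1,1],[0,0,0,0,0,-1,0.3],[0,0,0,0,0,-0.5,0],[0,0,0,0,0,0,0],[0,0,0,0,0,0,0]]' | grep -E "eef|contact"
python3 look.py wrist 22; python3 d.py 481 22 25
```

```text
eef_pos: [418.2, 19.4, 53.2]
contact_force: [0.2, -0.4, -0.3]
eef_pos: [457.6, 22.1, 55.9]
contact_force: [1.0, -0.1, -0.3]
eef_pos: [431.4, 20.3, 168.5]
contact_force: [0.4, -0.3, -0.8]
silver [[505.9, 236.3, 10.2, 40.8, 40.9, (np.float64(550.0), np.float64(291.0))]]
purple [[481.2, 22.6, 4.1, 45.4, 44.0, (np.float64(302.0), np.float64(248.0))]]
units [-2.01 -0.08  5.71] at [430.8  20.3 167.7] [ 180.    -0.  -175.9] q [ 0.04  0.17  2.11  0.    0.86 -1.6 ] F [-0.1 -0.3 -0. ] t 32.5 open 0.648 grip 0.0
```

```bash
python3 -m inch '[[0,0,0,-0.65,-0.02,0.5,0],[0,0,0,-0.65,-0.02,1,0],[0,0,0,-0.7,-0.03,1,0],[0,0,0,0,0,1,0],[0,0,0,0,0,1,0],[0,0,0,0,0,0.7,0],[0,0,0,0,0,0.4,0],[0,0,0,0,0,0,0]]' >/dev/null
python3 d.py 481 22 25.5
python3 -m inch '[[0,0,0,0,0,0.05,0],[0,0,0,0,0,0.0,0.3],[0,0,0,0,0,0,0.7],[0,0,0,0,0,0,0.7],[0,0,0,0,0,0,0.7],[0,0,0,0,0,0,0.7]]' | grep -E "eef|contact|gra|open"
python3 -m inch '[[0,0,0,0,0,-0.5,0.7],[0,0,0,0,0,-1,0.7],[0,0,0,0,0,-1,0.7],[0,0,0,0,0,-1,0.7],[0,0,-0.033,0,0,-1,0.7],[0,0,0,0,0,0,0.7],[0,0,0,0,0,0,0.7]]' | grep -E "eef|contact|gra|open"
python3 d.py 600.6 181 125
```

```text
units [-0.09 -0.01 -0.01] at [478.8  22.   25.3] [ 180.    -0.3 -175.9] q [ 0.04  0.49  2.09 -0.    0.57 -1.6 ] F [ 0.2 -0.4  0.2] t 33.1667 open 0.996 grip 0.0
eef_pos: [481.9, 22.2, 28.0]
contact_force: [-1.1, 0.3, 8.7]
opening: 0.5
grasp_force: 50.7
eef_pos: [482.2, 22.2, 141.0]
contact_force: [-0.4, 0.4, -1.2]
opening: 0.502
grasp_force: 51.8
units [-5.77  5.43  0.66] at [482.2  22.2 141. ] [-180.     0.2 -170. ] q [ 0.04  0.28  2.03  0.    0.82 -1.7 ] F [-0.4  0.4 -1.2] t 34.25 open 0.502 grip 51.82470202445984
```

```bash
python3 -m inch '[[0,0,0,-0.4,0.38,0,0.7],[0,0,0,-0.8,0.75,0,0.7],[0,0,0,-0.8,0.75,0,0.7],[0,0,0,-0.8,0.75,0,0.7],[0,0,0,-0.8,0.75,0,0.7],[0,0,0,-0.8,0.75,0,0.7],[0,0,0,-0.8,0.75,0,0.7],[0,0,0,-0.57,0.55,0,0.7]]' >/dev/null
python3 -m inch '[[0,0,0,0,0,0.7,0.7],[0,0,0,0,0,1,0.7],[0,0,0,0,0,1,0.7],[0,0,0,0,0,0.7,0.7],[0,0,0,0,0,0.2,0.7],[0,0,0,0,0,0,0.7],[0,0,0,0,0,0,0.7]]' | grep -E "eef|contact|gra|open"
python3 tray.py 16; python3 d.py 600.6 181 37; python3 - <<'E'
from h import *
f=grab_frame("wrist"); cv2.imwrite("pics/w11.png",f["pixels"][:,:,::-1])
E
```

```text
eef_pos: [599.4, 181.3, 48.9]
contact_force: [-0.6, 0.5, -0.3]
opening: 0.499
grasp_force: 51.7
tcp [600.  181.4  49.8] [ 180.     0.  -169.9]
top row 0 cols 415 600
units [-0.02 -0.02  0.51] at [600.  181.4  49.8] [ 180.     0.  -169.9] q [ 0.29  0.6   1.76  0.    0.78 -1.46] F [-0.3  1.  -0.5] t 35.55 open 0.5 grip 51.724315881729126Traceback (most recent call last):
  File "tray.py", line 12, in <module>
    E1=cast(f,edge([(k,top-12,top+12) for k in range(L+15,R-15,4)],0),13)[:,:2]
              ~~~~^^^^^^^^^^^^^^^^^^^^^^^^^^^^^^^^^^^^^^^^^^^^^^^^^^^
  File "tray.py", line 7, in edge
    l=g[a:b,k] if ax==0 else g[k,a:b]; h=(l.max()+l.min())/2
                                          ~~~~~^^
    return umr_maximum(a, axis, None, out, keepdims, initial, where)
ValueError: zero-size array to reduction operation maximum which has no identity
```

View pics/w11.png

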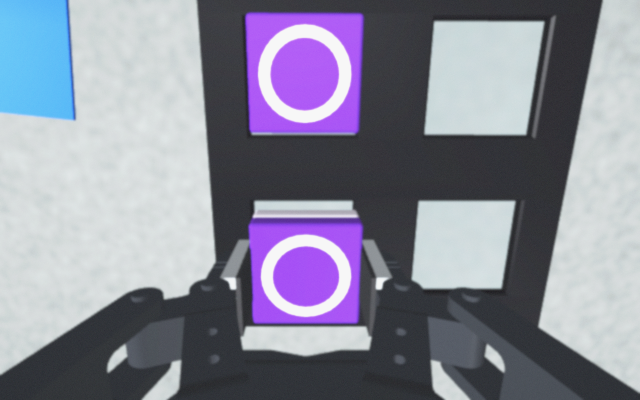

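Held block lines up with the seated one (cols 250–361 against 246–363). Lowering.

```bash
python3 -m inch '[[0,0,0,-0.04,-0.01,0.15,0.7],[0,0,0,0,0,0.15,0.7],[0,0,0,0,0,0.1,0.7],[0,0,0,0,0,0.08,0.7],[0,0,0,0,0,0,0.7],[0,0,0,0,0,0,0.7]]' | grep -E "eef|cont"
python3 -m inch '[[0,0,0,0,0,0.06,0.7],[0,0,0,0,0,0,0.7],[0,0,0,0,0,0,0.7]]' | grep -E "eef|cont"
python3 -m inch '[[0,0,0,0,0,0.05,0.7],[0,0,0,0,0,0,0.7],[0,0,0,0,0,0,0.7]]' | grep -E "eef|cont"
```

```text
eef_pos: [600.4, 180.9, 37.2]
contact_force: [-0.1, -0.6, -0.5]
eef_pos: [600.5, 180.9, 35.8]
contact_force: [0.4, -0.1, 0.3]
eef_pos: [600.4, 180.9, 34.5]
contact_force: [-0.6, 0.5, -1.3]
```

```bash
python3 -m inch '[[0,0,0,0,0,0.04,0.7],[0,0,0,0,0,0,0.7],[0,0,0,0,0,0,0.7]]' | grep -E "eef|cont"
python3 -m inch '[[0,0,0,0,0,0.03,0.7],[0,0,0,0,0,0,0.7],[0,0,0,0,0,0,0.7]]' | grep -E "eef|cont"
python3 -m inch '[[0,0,0,0,0,0,0.4],[0,0,0,0,0,0,0.3],[0,0,0,0,0,0,0.3],[0,0,0,0,0,-0.5,0.3],[0,0,0,0,0,-1,0.3],[0,0,0,0,0,-1,0.3],[0,0,0,0,0,-1,0.3],[0,0,0,0,0,-1,0.3]]' | grep -E "eef|cont"
python3 -m inch '[[0,0,0,0.5,-0.5,-1,0.3],[0,0,0,0.5,-1,-1,0.3],[0,0,0,0.5,-1,0,0.3],[0,0,0,0,0,0,0.3]]' | grep -E "eef"
python3 look.py wrist 28; python3 look.py top; python3 d.py 548.5 -250 190 78
```

```text
eef_pos: [600.6, 181.0, 34.0]
contact_force: [-1.5, -0.9, 5.0]
eef_pos: [600.6, 181.0, 34.0]
contact_force: [-4.5, -1.7, 12.4]
eef_pos: [600.4, 180.9, 147.2]
contact_force: [0.8, 0.1, 0.2]
eef_pos: [573.8, 109.7, 197.8]
silver [[746.0, 309.0, 10.1, 41.2, 47.6, (np.float64(464.0), np.float64(386.0))], [804.1, -16.6, 10.1, 41.3, 48.2, (np.float64(147.0), np.float64(386.0))], [584.0, 250.0, 10.0, 41.7, 42.8, (np.float64(460.0), np.float64(221.0))], [524.9, 169.3, 10.0, 35.1, 35.7, (np.float64(386.0), np.float64(138.0))], [511.4, 237.1, 10.0, 43.1, 42.8, (np.float64(470.0), np.float64(136.0))]]
purple [[600.8, 182.5, 10.1, 47.6, 46.7, (np.float64(380.0), np.float64(224.0))], [524.7, 169.3, 10.0, 45.7, 45.9, (np.float64(386.0), np.float64(138.0))]]
silver []
purple []
units [-13.05  -6.38   0.25] at [574.4 112.2 196.3] [ 1.8e+02  1.0e-01 -1.7e+02] q [ 0.19  0.35  1.77  0.    1.01 -1.55] F [0.4 1.3 0.8] t 38.2 open 0.698 grip 0.0
```

```bash
python3 d.py 520 -250 196 -11.5
```

```text
units [  7.33 -12.68   0.  ] at [574.4 112.2 196.3] [ 1.8e+02  1.0e-01 -1.7e+02] q [ 0.19  0.35  1.77  0.    1.01 -1.55] F [0.4 1.3 0.8] t 38.2 open 0.698 grip 0.0
```

```bash
python3 -m inch '[[0,0,-0.032,0,0,0,0.3],[0,0,-0.032,0,0,0,0],[0,0,0,0.2,-0.4,0,0],[0,0,0,0.55,-0.95,0,0],[0,0,0,0.55,-0.95,0,0],[0,0,0,0.55,-0.95,0,0],[0,0,0,0.55,-0.95,0,0],[0,0,0,0.55,-0.95,0,0]]' >/dev/null
python3 -m inch '[[0,0,0,0.55,-0.95,0,0],[0,0,0,0.55,-0.95,0,0],[0,0,0,0.55,-0.95,0,0],[0,0,0,0.55,-0.95,0,0],[0,0,0,0.55,-0.95,0,0],[0,0,0,0.55,-0.95,0,0],[0,0,0,0.55,-0.95,0,0],[0,0,0,0,0,0,0]]' | grep eef
python3 look.py wrist; python3 d.py 549 -297.5 24.5
```

```text
eef_pos: [524.5, -227.9, 195.1]
silver [[640.9, -405.1, 21.3, 36.3, 36.2, (np.float64(75.0), np.float64(230.0))]]
purple [[548.9, -297.9, 21.3, 44.2, 45.1, (np.float64(219.0), np.float64(179.0))]]
units [ 0.12 -3.02  6.82] at [ 524.6 -226.1  195. ] [-180.    -0.  -158.7] q [-0.41  0.33  1.8  -0.    1.   -2.35] F [ 0.7  0.  -0.3] t 39.5833 open 1.001 grip 0.0
```

```bash
python3 -m inch '[[0,0,0,0.03,-0.6,0,0],[0,0,0,0.03,-0.8,0.5,0],[0,0,0,0.03,-0.8,1,0],[0,0,0,0.03,-0.82,1,0],[0,0,0,0,0,1,0],[0,0,0,0,0,1,0],[0,0,0,0,0,1,0],[0,0,0,0,0,0.7,0]]' >/dev/null
python3 -m inch '[[0,0,0,0,0,0.4,0],[0,0,0,0,0,0.2,0],[0,0,0,0,0,0,0],[0,0,0,0,0,0,0]]' >/dev/null; python3 d.py 549 -298 24
```

```text
units [ 0.1  -0.07  0.08] at [ 550.7 -295.4   26. ] [-180.     0.  -158.4] q [-0.49  0.63  1.77  0.    0.74 -2.44] F [ 0.2 -0.3  0.8] t 40.5833 open 1.004 grip 0.0
```

```bash
python3 -m inch '[[0,0,0,0.08,-0.05,0.05,0],[0,0,0,0,0,0,0.4],[0,0,0,0,0,0,0.7],[0,0,0,0,0,0,0.7],[0,0,0,0,0,0,0.7],[0,0,0,0,0,0,0.7]]' 50 | grep -E "eef|gra|cont|open"
python3 -m inch '[[0,0,0,0,0,-0.5,0.7],[0,0,0,0,0,-1,0.7],[0,0,0,0,0,-1,0.7],[0,0,0,0,0,-1,0.7],[0,0,0.032,0,0,-1,0.7],[0,0,0.0324,0,0,-0.7,0.7],[0,0,0,0,0,0,0.7],[0,0,0,0,0,0,0.7]]' | grep -E "eef|gra|cont|open"
python3 d.py 587 257.8 150
```

```text
eef_pos: [549.0, -297.6, 24.9]
contact_force: [-1.6, 0.1, 5.8]
opening: 0.502
grasp_force: 51.7
eef_pos: [549.0, -297.4, 155.5]
contact_force: [-0.2, 0.4, -1.5]
opening: 0.503
grasp_force: 51.1
units [-5.4 21.6  0.2] at [ 549.  -297.4  155.5] [-1.799e+02  1.000e-01 -1.699e+02] q [-0.5   0.45  1.72  0.    0.97 -2.25] F [-0.2  0.4 -1.5] t 41.75 open 0.503 grip 51.133630871772766
```

```bash
python3 -m inch '[[0,0,0,-0.12,0.5,0,0.7],[0,0,0,-0.24,0.96,0,0.7],[0,0,0,-0.24,0.96,0,0.7],[0,0,0,-0.24,0.96,0,0.7],[0,0,0,-0.24,0.96,0,0.7],[0,0,0,-0.24,0.96,0,0.7],[0,0,0,-0.24,0.96,0,0.7],[0,0,0,-0.24,0.96,0,0.7]]' | grep gra
python3 -m inch '[[0,0,0,-0.24,0.96,0,0.7],[0,0,0,-0.24,0.96,0,0.7],[0,0,0,-0.24,0.96,0,0.7],[0,0,0,-0.24,0.96,0,0.7],[0,0,0,-0.24,0.96,0,0.7],[0,0,0,-0.24,0.96,0,0.7],[0,0,0,-0.24,0.96,0,0.7],[0,0,0,-0.24,0.96,0,0.7]]' | grep gra
python3 -m inch '[[0,0,0,-0.24,0.96,0,0.7],[0,0,0,-0.24,0.96,0,0.7],[0,0,0,-0.24,0.96,0,0.7],[0,0,0,-0.24,0.96,0,0.7],[0,0,0,-0.24,0.96,0,0.7],[0,0,0,-0.24,0.96,0,0.7],[0,0,0,-0.1,0.5,0,0.7],[0,0,0,0,0,0,0.7]]' | grep gra
python3 -m inch '[[0,0,0,0,0,0,0.7]]' >/dev/null; python3 d.py 587 257.8 48
```

```text
grasp_force: 51.1
grasp_force: 51.1
grasp_force: 51.1
units [-0.16  0.43  4.19] at [585.1 246.6 152.9] [-1.800e+02 -1.000e-01 -1.699e+02] q [ 0.4   0.47  1.69 -0.    0.98 -1.35] F [ 0.3 -0.6 -0.8] t 43.8333 open 0.501 grip 51.11043334007263
```

```bash
python3 -m inch '[[0,0,0,-0.16,0.43,0.5,0.7],[0,0,0,0,0,1,0.7],[0,0,0,0,0,1,0.7],[0,0,0,0,0,0.9,0.7],[0,0,0,0,0,0.6,0.7],[0,0,0,0,0,0.19,0.7],[0,0,0,0,0,0,0.7],[0,0,0,0,0,0,0.7]]' | grep -E "eef|gra"
python3 d.py 587 257.8 37; python3 - <<'E'
from h import *
f=grab_frame("wrist"); cv2.imwrite("pics/w12.png",f["pixels"][:,:,::-1])
E
```

```text
eef_pos: [588.5, 257.4, 49.4]
grasp_force: 51.1
units [0.05 0.02 0.49] at [588.5 257.4  49.4] [-180.   -0. -170.] q [ 0.41  0.62  1.73 -0.    0.8  -1.33] F [ 0.7  0.1 -0.9] t 44.5 open 0.501 grip 51.122753620147705
```

View pics/w12.png

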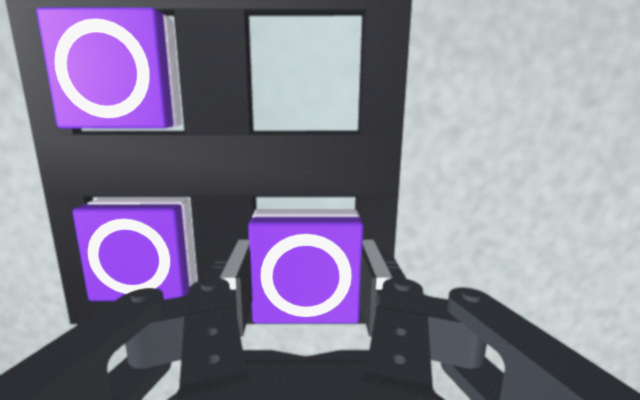

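Held block sits over the far-left pocket at (306,270), in line with the empty pocket above it. The other two are seated. Lowering.

```bash
python3 -m inch '[[0,0,0,0.04,0.015,0.15,0.7],[0,0,0,0,0,0.15,0.7],[0,0,0,0,0,0.1,0.7],[0,0,0,0,0,0.08,0.7],[0,0,0,0,0,0,0.7],[0,0,0,0,0,0,0.7]]' | grep -E "eef|cont"
python3 -m inch '[[0,0,0,0,0,0.06,0.7],[0,0,0,0,0,0,0.7],[0,0,0,0,0,0,0.7]]' | grep -E "eef|cont"
python3 -m inch '[[0,0,0,0,0,0.05,0.7],[0,0,0,0,0,0,0.7],[0,0,0,0,0,0,0.7]]' | grep -E "eef|cont"
python3 -m inch '[[0,0,0,0,0,0.04,0.7],[0,0,0,0,0,0,0.7],[0,0,0,0,0,0,0.7]]' | grep -E "eef|cont"
```

```text
eef_pos: [587.1, 258.1, 37.2]
contact_force: [-0.5, -0.7, -1.0]
eef_pos: [587.2, 258.1, 35.8]
contact_force: [-0.1, 0.2, -1.5]
eef_pos: [587.2, 258.0, 34.5]
contact_force: [0.3, -0.3, -0.9]
eef_pos: [587.2, 258.0, 33.5]
contact_force: [-0.5, -0.2, -2.1]
```

```bash
python3 -m inch '[[0,0,0,0,0,0.03,0.7],[0,0,0,0,0,0,0.7],[0,0,0,0,0,0,0.7]]' | grep -E "eef|cont"
python3 -m inch '[[0,0,0,0,0,0,0.4],[0,0,0,0,0,0,0.3],[0,0,0,0,0,0,0.3],[0,0,0,0,0,-0.5,0.3],[0,0,0,0,0,-1,0.3],[0,0,0,0,0,-1,0.3],[0,0,0,0,0,-1,0.3],[0,0,0,0,0,-1,0.3]]' | grep -E "eef|cont"
python3 -m inch '[[0,0,0,0.7,-0.8,-1,0.3],[0,0,0,0.8,-1,-1,0.3],[0,0,0,0.8,-1,-0.5,0.3],[0,0,0,0.5,-1,0,0.3],[0,0,0,0,0,0,0.3]]' | grep -E "eef"
python3 - <<'E'
from h import *
f=grab_frame("wrist"); T=f["cam_to_world"];F=200/np.tan(np.radians(f["vertical_fov"]/2)); z=f["z_map"]
v,u=np.mgrid[0:400,0:640]; P=np.stack([(u-f["cx"])*z/F,(v-f["cy"])*z/F,z],-1)@T[:3,:3].T+T[:3,3]
for x,y in((523.8,168),(600.6,182),(587,258.5)):
    print(x,y,[round(float(np.median(P[...,2][(np.hypot(P[...,0]-x-a,P[...,1]-y-b)<4)&(z>0)])),1) for a,b in((0,0),(15,0),(-15,0),(0,15),(0,-15))])
print("tray rim",np.median(P[...,2][(np.hypot(P[...,0]-555,P[...,1]-213)<5)]))
cv2.imwrite("pics/w13.png",f["pixels"][:,:,::-1])
E
python3 look.py wrist 28; python3 d.py 674.5 -46.5 120
```

```text
eef_pos: [587.3, 258.1, 33.3]
contact_force: [-1.8, -0.4, 6.5]
eef_pos: [587.2, 258.0, 147.3]
contact_force: [1.0, -0.0, 1.0]
eef_pos: [533.2, 148.9, 209.7]
523.8 168 [30.4, 30.2, 274.5, 220.4, 270.7]
600.6 182 [30.6, 30.4, 30.2, 30.3, 30.2]
587 258.5 [30.2, nan, 30.2, 30.3, nan]
tray rim 14.537431603953678
silver [[716.7, 358.3, 9.9, 41.6, 49.0, (np.float64(464.0), np.float64(386.0))], [509.2, 239.6, 9.9, 42.7, 43.1, (np.float64(409.0), np.float64(170.0))]]
purple [[601.1, 182.7, 9.9, 46.7, 46.2, (np.float64(326.0), np.float64(255.0))], [525.2, 169.0, 9.9, 44.8, 46.5, (np.float64(327.0), np.float64(174.0))]]
units [-4.13 -8.77  3.56] at [534.9 151.7 209. ] [ 1.800e+02  1.000e-01 -1.701e+02] q [ 0.27  0.29  1.83  0.    1.02 -1.47] F [ 1.1 -0.1 -0.3] t 47.2333 open 0.701 grip 0.0
  return _methods._mean(a, axis=axis, dtype=dtype,
  ret = ret.dtype.type(ret / rcount)
```

All three are seated flat, about 15 mm proud. Now the mushroom.

```bash
python3 -m inch '[[0,0,0,-0.2,-0.5,0,0],[0,0,0,-0.45,-0.98,0,0],[0,0,0,-0.45,-0.98,0,0],[0,0,0,-0.45,-0.98,0,0],[0,0,0,-0.45,-0.98,0,0],[0,0,0,-0.45,-0.98,0,0],[0,0,0,0,-0.9,0,0],[0,0,0,0,0,0,0]]' >/dev/null
python3 -m inch '[[0,0,0,0,0,0,0],[0,0,0,0,0,0,0]]' >/dev/null
python3 - <<'E'
from h import *
f=grab_frame("wrist"); H,S,V=hsv(f); cv2.imwrite("pics/w14.png",f["pixels"][:,:,::-1])
m=((H<8)|(H>172))&(S>120)&(V>70)
print("red",rect(f,m,60,800)); print("yellow",rect(f,(abs(H-25)<8)&(S>150)&(V>100),36,800))
c=max(cv2.findContours(m.astype(np.uint8),cv2.RETR_EXTERNAL,cv2.CHAIN_APPROX_NONE)[0],key=cv2.contourArea)
w=cast(f,c[:,0],60)[:,:2].astype(np.float32); print("circle",cv2.minEnclosingCircle(w),cv2.fitEllipse(w))
E
python3 d.py 674.5 -46.5 85
```

```text
red [[671.1, -43.7, 29.6, 42.6, 43.0, (np.float64(231.0), np.float64(236.0))]]
yellow [[776.3, 46.9, 81.6, 56.9, 41.9, (np.float64(313.0), np.float64(338.0))], [671.8, -44.6, 86.3, 78.9, 87.2, (np.float64(236.0), np.float64(225.0))]]
circle ((671.34521484375, -43.94789505004883), 22.440990447998047) ((671.4052734375, -43.69731903076172), (41.75971221923828, 43.89852523803711), 75.88313293457031)
units [-1.67 -2.54  4.9 ] at [622.5   8.8 207.5] [ 180.   -0. -170.] q [ 0.01  0.39  1.68  0.    1.07 -1.73] F [-0.4 -0.  -0.1] t 48.1167 open 0.999 grip 0.0
```

View pics/w14.png

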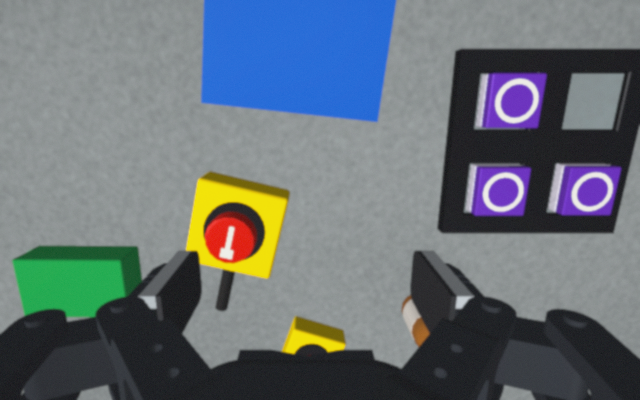

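View: latched red head at (231,236), arrow unturned, three chambers seated at the upper right. Moving to grip the head.

```bash
python3 -m inch '[[0,0,0,-0.5,-0.8,0,0],[0,0,0,-0.55,-0.85,0,0],[0,0,0,-0.52,-0.83,0.3,0],[0,0,0,0,0,1,0],[0,0,0,0,0,1,0],[0,0,0,0,0,1,0],[0,0,0,0,0,0.9,0],[0,0,0,0,0,0.5,0]]' >/dev/null
python3 -m inch '[[0,0,0,0,0,0.3,0],[0,0,0,0,0,0,0],[0,0,0,0,0,0,0],[0,0,0,0,0,0,0]]' >/dev/null
python3 d.py 671.8 -45.5 65
```

```text
units [0.04 0.03 0.77] at [672.9 -46.2  84.3] [-1.8e+02  1.0e-01 -1.7e+02] q [-0.07  0.61  1.64  0.    0.89 -1.82] F [0.5 0.1 1.7] t 49.1167 open 0.999 grip 0.0
```

```bash
python3 -m inch '[[0,0,0,0.04,0.03,0.3,0],[0,0,0,0,0,0.3,0],[0,0,0,0,0,0.15,0],[0,0,0,0,0,0,0.3],[0,0,0,0,0,0,0.4],[0,0,0,0,0,0,0.4]]' 25 | grep -E "eef|cont|open|gra"
python3 -m inch '[[0,0,0,0,0,0,0.7],[0,0,0,0,0,0,0.7],[0,0,0,0,0,0,0.7],[0,0,0,0,0,0,0.7]]' 25 | grep -E "eef|cont|open|gra"
```

```text
eef_pos: [670.9, -45.9, 64.1]
contact_force: [-0.3, -0.6, 0.1]
opening: 0.606
grasp_force: 0.0
eef_pos: [671.2, -46.7, 64.7]
contact_force: [-0.4, -5.4, 2.4]
opening: 0.479
grasp_force: 25.3
```

```bash
python3 -m inch '[[0,0,0.032,0,0,0,0.7],[0,0,0.032,0,0,-0.03,0.7],[0,0,0.032,0,0,-0.06,0.7],[0,0,0.032,0,0,-0.06,0.7],[0,0,0.032,0,0,-0.07,0.7]]' | grep -E "eef|rot|cont|open|gra"
python3 -m inch '[[0,0,0.032,0,0,-0.07,0.7],[0,0,0.032,0,0,-0.05,0.7],[0,0,0.032,0,0,0,0.7],[0,0,0,0,0,0,0.7],[0,0,0,0,0,0,0.7]]' | grep -E "eef|rot|cont|open|gra"
```

```text
eef_pos: [671.3, -45.0, 69.3]
tcp_rot: [3.14, 0.001, 2.808]
contact_force: [2.8, 6.8, -2.9]
opening: 0.477
grasp_force: 27.8
eef_pos: [671.8, -44.0, 72.8]
tcp_rot: [3.139, 0.0, 2.511]
contact_force: [4.0, 7.7, -2.4]
opening: 0.473
grasp_force: 28.2
```

```bash
python3 -m inch '[[0,0,0,0,0,0,0.3],[0,0,0,0,0,0,0],[0,0,0,0,0,0,0],[0,0,0,0,0,-0.5,0],[0,0,0,0,0,-1,0],[0,0,0,0,0,-1,0],[0,0,0,0,0,-1,0],[0,0,0,0,0,-1,0]]' | grep -E "eef|cont"
python3 -m inch '[[0,0,0,0,0,-1,0],[0,0,0,0.5,0,-1,0],[0,0,0,0.5,0,0,0],[0,0,0,0.5,0,0,0],[0,0,0,0,0,0,0],[0,0,0,0,0,0,0]]' | grep -E "eef"
python3 - <<'E'
from h import *
f=grab_frame("wrist"); cv2.imwrite("pics/w15.png",f["pixels"][:,:,::-1]); H,S,V=hsv(f); T=f["cam_to_world"];F=200/np.tan(np.radians(f["vertical_fov"]/2))
z=f["z_map"]; v,u=np.mgrid[0:400,0:640]; P=np.stack([(u-f["cx"])*z/F,(v-f["cy"])*z/F,z],-1)@T[:3,:3].T+T[:3,3]
m=((H<8)|(H>172))&(S>120)&(V>70)&(np.hypot(P[...,0]-672,P[...,1]+45)<25)
print("head z",np.percentile(P[...,2][m],[50,90]),m.sum(),r.sense()["clock"])
g=grab_frame("top"); H,S,V=hsv(g); print("green",rect(g,(abs(H-65)<20)&(S>100)&(V>50),35),rect(g,(abs(H-132)<14)&(S>90)&(V>50),28,60,1000))
E
```

```text
eef_pos: [670.7, -46.1, 187.3]
contact_force: [0.4, -0.0, -0.3]
eef_pos: [639.4, -23.4, 234.4]
head z [69.42328435 70.42656207] 1487 52.0
green [[756.0, -187.7, 9.4, 65.3, 99.6, (np.float64(359.0), np.float64(143.0))]] []
```

View pics/w15.png

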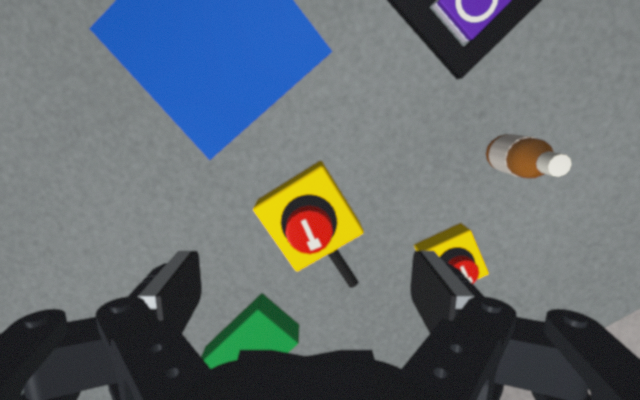

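The head is at (308,228), about 69 mm high against 61 mm before, so the stop has popped up. One last check of the tray from the scene camera, then sign-off.

```bash
python3 - <<'E'
from h import *
g=grab_frame("scene"); H,S,V=hsv(g); print(rect(g,(abs(H-132)<16)&(S>70)&(V>50),28,30,3000)); z=g["z_map"];T=g["cam_to_world"];F=200/np.tan(np.radians(g["vertical_fov"]/2))
for p in((523.8,167.4),(600.6,181),(587.2,258)):
    u,v=proj(g,(*p,28)).round().astype(int); d=z[v,u]; print(p,(T[:3,:3]@np.array([(u-g["cx"])*d/F,(v-g["cy"])*d/F,d])+T[:3,3]).round(1),g["pixels"][v,u])
E
```

```text
[[658.7, -868.4, 17.5, 37.0, 76.4, (np.float64(14.0), np.float64(233.0))], [601.5, 181.7, 10.1, 55.1, 50.8, (np.float64(432.0), np.float64(233.0))], [587.5, 258.6, 9.3, 55.6, 52.4, (np.float64(462.0), np.float64(230.0))], [527.2, 169.2, 11.1, 52.5, 50.8, (np.float64(423.0), np.float64(214.0))], [539.4, -977.9, 33.7, 57.4, 14.2, (np.float64(2.0), np.float64(202.0))]]
(523.8, 167.4) [528.2 165.2  30.5] [ 88  59 142]
(600.6, 181) [600.2 181.1  29. ] [ 87  48 144]
(587.2, 258) [588.8 258.2  29.3] [ 89  51 146]
```

```bash
python3 -c "
from rig import r
print(r.sign_off())"
```

```text
the job is handed in; nothing more can be done
None
```

The job is handed in at about 52 s of robot time: the stop was latched first, the three chambers present are seated purple side up (two had to be turned over), and turning the mushroom popped the stop back up. I never touched the bottle, slide box or beaker.

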